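Swing out the grinder's brace and mount the knife rest

ROBOT

A 7-joint arm with a two-finger parallel gripper is mounted at the origin on the work surface. World frame = base frame: x ahead of the robot, y to its left, z up, the work surface at z = 0. Lengths are in m, angles in rad, forces in N, time in s.
With the tool pointing down it reaches from about 0.425 to 0.95 m from the base axis. Payload 4.7 kg.
Tool frame: the origin (TCP) lies on the centre line of the jaws, within the pads' length; the fingertips stand ctrl.finger_overhang ahead of it and the grasp point (between the pads) is the TCP (ctrl.finger_overhang is the distance from the TCP to the fingertips, in m); z points along the fingers, y is the line along which they close (so a half turn about z gives the same grasp; the last joint's range is limited). The gripper opens to 87 mm and grips with 3 to 60 N. Pads are 19 mm wide; open, the fingers measure 117 mm over their backs; the gripper's body (75 mm by 190 mm) begins 51 mm behind the grasp point.
Start: joints at [1.257, 0.469, -0.049, 1.532, 0.024, 1.141, -0.082], TCP at [0.19, -0.648, 0.217] pointing down, gripper open.
Joint ranges: [-2.59, 2.59], [-0.33, 1.99], [-1.39, 1.29], [0.1, 2.45], [-1.04, 4.18], [0.21, 1.99], [-2.66, 2.66]. Speed limits (rad/s): [2.57, 2.57, 3.14, 3.14, 3.14, 3.14, 3.14].

INTERFACE

Orientations are given as a unit quaternion [w, x, y, z].
In Python, from bench import ctrl gives the robot as it stands.
- The arm moves only by the tool carry_out, never from a script. Its arguments are lists of equal length, an entry for each row: "grip": the closure, from -1 (fully open) to 1 (shut); "offset": the shift along the tool's x, y, z in m, a list of three; "turn": the turn about the tool's z in degrees. In form: {"grip": [grip, ...], "offset": [[tx, ty, tz], ...], "turn": [turn, ...]}. A call has 1 to 20 rows; each row is the pose to reach, as a shift and turn from the pose commanded when the call began, along the tool's axes at that moment; what a row does not reach only later rows make up. A row lasts 1/10 s, in which the tool goes at most 50 mm and 8.59 degrees, less where a joint would pass 70% of its speed; a pose out of reach is approached as far as the arm can. A call with a gripper value outside its range is refused whole. The fingers move at their own pace and stop on an object; the grip force is fixed at half the most. Time passes only in rows, so rows that repeat a pose let the fingers close. It gives the time, the measured TCP pose, the force, the opening and the grip force at its end, in the units of the state.
- ctrl.state(): the state, without advancing time (a new reading comes with each control period).
- ctrl.grab_frame(name): name is "scene" or "top" or "wrist"; returns the picture (480x640x3 uint8, red, green, blue); there is no depth.
- ctrl.camera_info(name): a dict with "K" (3x3 intrinsics, pixels), "rvec" (rotation vector, rad) and "tvec" (3), from world to camera coordinates, as OpenCV has them; the wrist camera has in their place "tool_from_camera" (4x4, takes a point from camera to tool coordinates, whose origin is the TCP and whose axes are the flange's). Camera axes: x right, y down, z forward; pixel columns grow to the right and rows downward; lengths in m; the calibration is good to about 2 mm. A picture is of the moment at which its call begins: read the wrist's pose just before it. camera_info takes no time and is no camera call.
- ctrl.finish_job(): hands the job in; it is judged then, once.
The state is a dict: "t": time; "joints": joint angles; "joint_velocities": joint speeds; "joint_efforts": joint torques, N m; "position": TCP position; "tcp_rot": TCP orientation; "contact_force": force on the tool from outside, world axes, zero at the start; "moment": the same for the moment, N m; "width": finger opening in m; "finger_force": force on a finger pad.
Only numpy, scipy, OpenCV 4.12 (cv2) and the standard library are available. Lean on these libraries where they do the work, as an engineer would, in place of code of your own. Each camera call takes 0.05 s, during which the arm holds its last target. There are 200 camera calls.

TASK

Get the bench grinder ready for the next knife: by its upright handle, swing the steel brace out from under the hood until it clicks fully home in its end detent, then set the drilled aluminium knife rest on the brace so that both pegs come up through its holes and it lies flat (either way round). Lower the rest into place rather than dropping it, let go, and leave the other things on the bench where they are.

Things in the scene. Friction and masses are not known exactly. Their poses are not given: they have to be found in the camera images.
- grinder: blue bench grinder, fixed. Origin on the bench under the brace's hinge axis, z up. The brace folds along its +x under the hood and swings out to its -y (open side). Housing x 40 to 290, y 100 to 290, 294 mm high. Wheel 190 diameter, 36 thick, upright at x 0, centre y 135, z 210; guard to 320 high. Pivot pillar: radius 40, 50 high. Detent bracket: y 53 to 83, 93 high
- brace (a joint): angle of the brace on its upright hinge, rad: 0 = folded back under the hood, 5 degrees to the +y side of the grinder's +x; grows as it swings clockwise seen from above, out to the grinder's -y. Starts between 0 and 0.14. A sprung ball resists from about 1.25 (a few N at the handle), is passed at about 1.42 and then drives the brace to its stop at 1.57 = home in the detent
- brace_hinge (a point): point on the brace's hinge axis (vertical) at the level of the brace's top face, 75 mm above the bench
- hood_edge (a point): middle of the lower edge of the hood's steel lip, 272 mm above the bench. The hood is a plate over the folded brace, 250 mm long along the grinder's x (125 either way from here), reaching from here (grinder y = -25 mm) back over the housing; its top is 294 mm high. Axes as the grinder's
- brace_handle (a point): grip point of the brace's handle: upright black round post, 18 mm in diameter, 75 to 145 mm above the bench, 182 mm from the hinge axis; this point is on its axis, 120 mm up. x points along the brace away from the hinge, z up. Folded, it stands 10 to 45 mm inside the hood's edge with the hood 150 mm above this point, so the tool must lean in from the open side
- brace_seat (a point): middle of the seat on the brace's top face (75 mm above the bench), 98 mm from the hinge axis; x along the brace away from the hinge, z up. The steel brace is a bar 44 wide, 25 thick (underside 50 mm above the bench), ending 196 mm from the hinge. Two upright pegs stand on it at x = -42 and +42 mm, 16 mm in diameter, 24 mm tall with the top 7 mm tapered to 8 mm
- rest: aluminium knife rest, loose, lying flat on the bench right of the grinder: plate 120 (x) by 64 (y) by 18 mm with two through holes of 19.5 mm at x = -42 and +42, and an upright rib (the grip) at its middle, 52 (x) by 26 (y), up to 60 mm above the underside. Origin: centre of the underside, z up. About 0.45 kg
- knife: bystander: kitchen knife, white handle, about 300 mm, lying flat
- stone: bystander: grey sharpening stone 180 by 60 by 30 mm, no holes
- oil: bystander: white oil bottle, 60 mm diameter, 110 tall, origin under its centre
- glass: bystander: tea glass, 62 mm diameter, 85 tall, origin under its centre
- steel_rod: bystander: honing steel with black handle, 350 mm long, lying
- jar: bystander: grey jar with a steel lid, 76 mm diameter, 70 tall
- wrench: bystander: steel wrench 180 mm long, lying
There are look-alikes about, which are no part of the job. Leave any green or red look-alike of the rest alone.

How it is judged:
By the outcome, as a careful person would: the job done as asked, in the order asked, and still so for the second after the job is handed in, with the robot touching nothing.
It also fails if it takes over 72 s, if anything falls off the work surface, if the arm or the gripper's body presses on something with over 40 N, if the wrist force passes 120 N, or if a joint passes its speed limit or range.

## Working session

There is one attempt and no reset: what is moved stays moved. The work goes in short steps, Python scripts to look and compute and a tool call to move; the robot and the scene stay as the last step left them, time stands still between calls to the robot, and variables do not carry over. Pictures are saved under pics/ and viewed, at most 10 in all, crops included, and the job is handed in when it is done.

Besides the shell and the picture viewer there is one more tool, called after ">>>" as a command line: name --pt "numbers of a row" for each row, then --argument value for the rest. carry_out: Moves the arm, as the interface text tells. Its arguments: {"type":"object","properties":{"grip":{"type":"array"},"offset":{"type":"array"},"turn":{"type":"array"}},"required":["grip","offset","turn"]}

```bash
ls; mkdir -p pics
cat > h.py <<'E'
import numpy as np, cv2
from bench import ctrl
from scipy.spatial.transform import Rotation as R
def cam(n):
    i=ctrl.camera_info(n); K=np.array(i["K"],float)
    if "rvec" in i:
        Rm=cv2.Rodrigues(np.array(i["rvec"],float))[0]; t=np.array(i["tvec"],float).ravel()
        return K,Rm.T,-Rm.T@t      # cam->world rot, centre
    s=ctrl.state(); q=s["tcp_rot"]; T=np.array(i["tool_from_camera"])
    Rt=R.from_quat([q[1],q[2],q[3],q[0]]).as_matrix()
    return K,Rt@T[:3,:3],Rt@T[:3,3]+np.array(s["position"])
def ray(c,p):
    K,Rw,o=c; d=Rw@np.linalg.inv(K)@np.array([p[0],p[1],1.]); return o,d/np.linalg.norm(d)
def onz(c,p,z):
    o,d=ray(c,p); return o+d*(z-o[2])/d[2]
def tri(rays):
    A=sum(np.eye(3)-np.outer(d,d) for o,d in rays); b=sum((np.eye(3)-np.outer(d,d))@o for o,d in rays)
    x=np.linalg.solve(A,b); return x,[np.linalg.norm((np.eye(3)-np.outer(d,d))@(x-o)) for o,d in rays]
def proj(c,X):
    K,Rw,o=c; v=K@(Rw.T@(np.array(X)-o)); return v[:2]/v[2]
def save(n,f):
    im=ctrl.grab_frame(n); cv2.imwrite("pics/"+f,cv2.cvtColor(im,cv2.COLOR_RGB2BGR)); return im
E
python3 - <<'E'
from h import *
for n in("scene","top","wrist"):
    c=cam(n); save(n,n+"0.png"); print(n,c[0].tolist(),c[2].round(3),c[1].round(3).tolist())
s=ctrl.state(); print(s, ctrl.finger_overhang)
print(np.array(ctrl.camera_info("wrist")["tool_from_camera"]).round(4))
E
```

```text
pics
scene [[599.1622623487149, 0.0, 327.63316647592274], [0.0, 599.1622623487149, 236.36125861060657], [0.0, 0.0, 1.0]] [ 0.916 -0.415  1.591] [[0.57, 0.782, -0.251], [0.821, -0.546, 0.165], [-0.008, -0.3, -0.954]]
top [[552.900078558478, 0.0, 313.74181374208877], [0.0, 552.900078558478, 238.75289450946232], [0.0, 0.0, 1.0]] [ 0.435 -0.174  1.656] [[0.007, -0.997, 0.081], [-1.0, -0.006, 0.012], [-0.011, -0.081, -0.997]]
wrist [[339.06628674304125, 0.0, 316.5572085206617], [0.0, 339.06628674304125, 240.7365665398546], [0.0, 0.0, 1.0]] [ 0.269 -0.625  0.383] [[0.282, -0.916, -0.286], [-0.96, -0.27, -0.082], [-0.002, 0.297, -0.955]]
{'t': 0.15, 'joints': array([ 1.25714448,  0.46927632, -0.04860099,  1.53342438,  0.02410943,
        1.14095639, -0.08229345]), 'joint_velocities': array([ 0.00113162, -0.00212653,  0.00030945, -0.00265831,  0.00103071,
        0.00029234, -0.00151186]), 'joint_efforts': array([ 2.26674056e-04, -5.08428884e+01, -8.10278230e-02, -2.36416715e+01,
       -6.13580039e-02,  3.56748467e-02,  8.98084227e-05]), 'position': array([ 0.18951045, -0.6473741 ,  0.21592487]), 'tcp_rot': array([-7.27862123e-04,  9.89878436e-01,  1.41915946e-01, -1.29701463e-04]), 'contact_force': array([ 0.11345516,  0.19161397, -0.1950986 ]), 'moment': array([-0.01481707, -0.03654214, -0.01526162]), 'finger_force': 0.0, 'width': 0.086546146733821} 0.019
[[ 6.000e-04 -9.549e-01 -2.969e-01  8.230e-02]
 [ 1.000e+00  7.000e-04 -1.000e-04  7.000e-04]
 [ 3.000e-04 -2.969e-01  9.549e-01 -1.674e-01]
 [ 0.000e+00  0.000e+00  0.000e+00  1.000e+00]]
```

View pics/scene0.png

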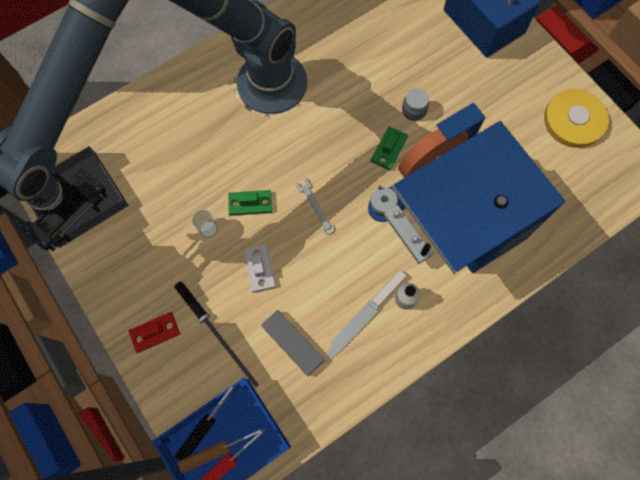

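View pics/top0.png

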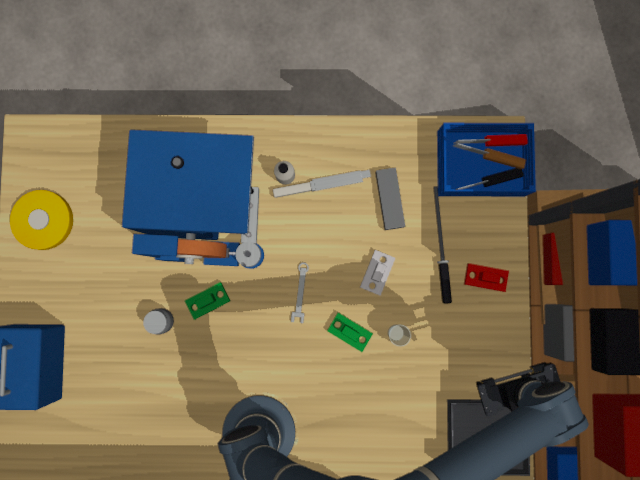

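The scene view shows the grinder with the brace pivot at about (383,203) and the black handle at (425,249). The aluminium rest is at (258,268), and the bottle stands near the knife at (407,293). In the top view the hinge is at (250,254) and the rest at (378,272).

Run:
```python
from h import *
S=cv2.imread("pics/scene0.png");T=cv2.imread("pics/top0.png")
def crop(I,cx,cy,w=40):
    return cv2.resize(I[cy-w:cy+w,cx-w:cx+w],(400,300) if 0 else (300,300),interpolation=cv2.INTER_CUBIC)
cv2.imwrite("pics/crops.png",np.vstack([np.hstack([crop(S,405,230),crop(T,250,215,50)]),np.hstack([crop(S,258,268),crop(T,378,272)])]))
cs,ct=cam("scene"),cam("top")
# rest: bright greyish blob
for n,I,c,(x,y) in(("scene",S,cs,(258,268)),("top",T,ct,(378,272))):
    h=cv2.cvtColor(I,cv2.COLOR_BGR2HSV); m=((h[...,1]<45)&(h[...,2]>110)).astype(np.uint8)
    k,l,st,ce=cv2.connectedComponentsWithStats(m)
    b=np.zeros_like(m); b[y-35:y+35,x-35:x+35]=1
    i=max(range(1,k),key=lambda j:(b&(l==j)).sum()); print(n,st[i],ce[i])
    cn=cv2.findContours((l==i).astype(np.uint8),cv2.RETR_EXTERNAL,2)[0]
    print(cv2.minAreaRect(max(cn,key=len)))
h=cv2.cvtColor(S,cv2.COLOR_BGR2HSV); m=(h[...,2]<45).astype(np.uint8)
k,l,st,ce=cv2.connectedComponentsWithStats(m)
for j in range(1,k):
    if abs(ce[j][0]-425)<25 and abs(ce[j][1]-249)<25: print("blk",st[j],ce[j])
for z in(.12,.145): print(onz(cs,(426,247),z))
for p,c in(((383,202),cs),((250,254),ct)): print(onz(c,p,.075))
print(tri([ray(cs,(383,202)),ray(ct,(250,254))]))
```

```text
scene [244 245  31  47 897] [258.74358974 268.12040134]
((258.9999694824219, 268.0000305175781), (43.537776947021484, 23.926164627075195), 78.69007110595703)
top [360 250  35  45 786] [377.33333333 271.89949109]
((377.0862121582031, 272.0344543457031), (21.726356506347656, 40.48158264160156), 21.801406860351562)
blk [422 244   8  11  58] [425.37931034 249.10344828]
[0.69623452 0.02924916 0.12      ]
[0.69996444 0.02170009 0.145     ]
[0.52279792 0.02512989 0.075     ]
[0.51761793 0.02709628 0.075     ]
(array([0.51859415, 0.02938192, 0.05931798]), [np.float64(0.00032724673736670486), np.float64(0.00032724673736666523)])
```

View pics/crops.png

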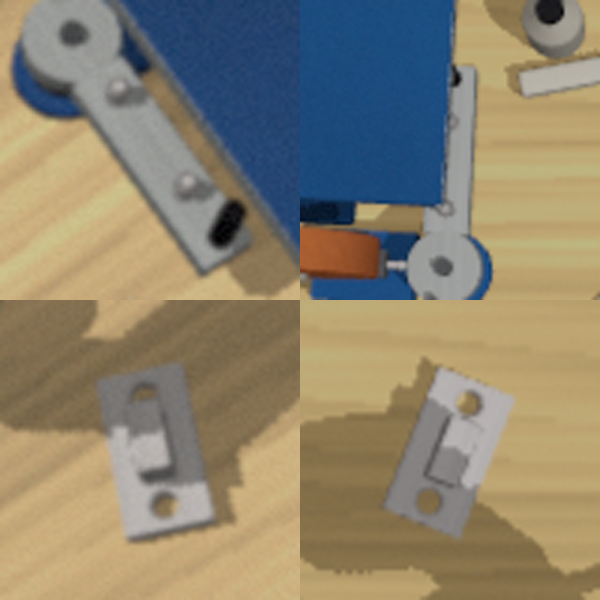

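The crops show the brace folded just under the hood edge. In the scene view the handle top is at about (427.7,244.7) and its foot at (424.2,254), with the pegs at (397,214) and (415,240). The rest's holes are at (256.7,252) and (262,282.7) in scene, and at (383.3,259.5) and (372.7,285.3) in top.

Run:
```python
from h import *
cs,ct=cam("scene"),cam("top")
print("hinge",tri([ray(cs,(384.5,198.8)),ray(ct,(247.7,253.3))]))
print("peg1",tri([ray(cs,(397,214)),ray(ct,(248.7,234.3))]))
print("peg2",tri([ray(cs,(415.2,239.2)),ray(ct,(250.3,205))]))
print("handle top",onz(cs,(427.2,245.5),.145),"foot",onz(cs,(423.8,253),.075))
print("handle tri", tri([ray(cs,(427.2,245.5)),ray(ct,(252,190.5))]))
for a,b in(((256.7,252),(383.3,259.5)),((262,282.7),(372.7,285.3))): print("hole",tri([ray(cs,a),ray(ct,b)]),onz(cs,a,.018),onz(ct,b,.018))
# bystander heights approx on table
for n,p in(("glass",(399,335)),("bottle",(285,172)),("jar",(157,321)),("wrench",(300,290)),("green1",(207,300)),("green2",(349,331)),("knife end",(275,190)),("knife tip",(365,175)),("stone",(390,198)),("rodhandle",(445,282)),("hoodedge near",(252,232)),("bracket?",(222,262))):print(n,onz(ct,p,.03).round(3))
```

```text
hinge (array([0.51915138, 0.03275576, 0.08003942]), [np.float64(0.0003490540819201028), np.float64(0.0003490540819201301)])
peg1 (array([0.57386214, 0.03136476, 0.08553116]), [np.float64(0.0010933283422133865), np.float64(0.001093328342213418)])
peg2 (array([0.65788725, 0.02781664, 0.08786567]), [np.float64(0.0010506065276551452), np.float64(0.0010506065276551806)])
handle top [0.69857067 0.0265709  0.145     ] foot [0.69924453 0.02807906 0.075     ]
handle tri (array([0.69440512, 0.02242536, 0.13804197]), [np.float64(0.006868692033913706), np.float64(0.006868692033913668)])
hole (array([ 0.49638726, -0.33775373,  0.23576163]), [np.float64(0.0019371484513032646), np.float64(0.0019371484513032232)]) [ 0.4279716  -0.32738071  0.018     ] [ 0.50681557 -0.36087059  0.018     ]
hole (array([ 0.43104276, -0.35478874, -0.27551219]), [np.float64(0.0027995103836137977), np.float64(0.002799510383613765)]) [ 0.50837007 -0.36213208  0.018     ] [ 0.43052442 -0.32941341  0.018     ]
glass [ 0.287 -0.404  0.03 ]
bottle [ 0.765 -0.068  0.03 ]
jar [0.322 0.302 0.03 ]
wrench [ 0.415 -0.116  0.03 ]
green1 [0.384 0.157 0.03 ]
green2 [ 0.298 -0.259  0.03 ]
knife end [ 0.711 -0.039  0.03 ]
knife tip [ 0.757 -0.306  0.03 ]
stone [ 0.689 -0.38   0.03 ]
rodhandle [ 0.442 -0.539  0.03 ]
hoodedge near [0.585 0.028 0.03 ]
bracket? [0.496 0.115 0.03 ]
```

>>> carry_out --grip '[-1,-1,-1,-1,-1,-1,-1,-1,-1,-1]' --pt "0 -0.05 0" --pt "0 -0.1 0" --pt "0 -0.15 0" --pt "0 -0.2 0" --pt "0 -0.25 0" --pt "0 -0.3 0" --pt "0 -0.3 0" --pt "0 -0.3 0" --pt "0 -0.3 0" --pt "0 -0.3 0" --turn '[0,0,0,0,0,0,0,0,0,0]'

```text
t: 1.15
position: [0.1059, -0.3611, 0.2169]
tcp_rot: [0.0, 0.99, 0.142, 0.0]
contact_force: [0.1, -0.1, -0.4]
width: 0.087
finger_force: 0.0
```

Run:
```python
from h import *
s=ctrl.state(); print(s["joints"].round(4),s["position"].round(4),s["tcp_rot"].round(4))
print([x for x in dir(ctrl) if x[0]!='_'])
ct=cam("top")
for p in((253,136),(249,233),(125,230)):print(onz(ct,p,.294).round(4))
```

```text
[ 1.2682 -0.0274 -0.0924  2.1741 -0.0033  0.9942 -0.1084] [ 0.1059 -0.3611  0.2169] [2.000e-04 9.899e-01 1.419e-01 2.000e-04]
['Unreachable', 'camera_info', 'finger_overhang', 'finish_job', 'grab_frame', 'state']
[ 0.8029 -0.0035  0.294 ]
[0.5582 0.0026 0.294 ]
[0.5638 0.3111 0.294 ]
```

>>> carry_out --grip '[-1,-1,-1,-1,-1,-1,-1,-1,-1,-1,-1,-1,-1,-1,-1,-1,-1,-1]' --pt "0 0 -0.05" --pt "0 0 -0.1" --pt "0 0 -0.15" --pt "0 0 -0.2" --pt "0 0 -0.25" --pt "0 0 -0.3" --pt "0 0 -0.35" --pt "0 0 -0.4" --pt "0 0 -0.45" --pt "0 0 -0.5" --pt "0 0 -0.55" --pt "0 0 -0.6" --pt "0 0 -0.6" --pt "0 0 -0.6" --pt "0 0 -0.6" --pt "0 0 -0.6" --pt "0 0 -0.6" --pt "0 0 -0.6" --turn '[0,0,0,0,0,0,0,0,0,0,0,0,0,0,0,0,0,0]'

```text
t: 2.95
position: [0.1093, -0.3726, 0.6843]
tcp_rot: [0.029, 0.989, 0.142, 0.005]
contact_force: [0.2, -0.2, -0.2]
width: 0.0868
finger_force: 0.0
```

Run:
```python
from h import *
s=ctrl.state(); print(s["joints"].round(4),s["position"].round(4),s["tcp_rot"].round(4))
```

```text
[ 2.1025 -0.0698 -0.8051  1.1447 -0.0569  1.9858 -0.0127] [ 0.1093 -0.3726  0.6843] [0.029  0.9894 0.1422 0.0047]
```

>>> carry_out --grip '[-1,-1,-1]' --pt "0 0 0.05" --pt "0 0 0.1" --pt "0 0 0.1" --turn '[0,0,0]'

```text
t: 3.25
position: [0.1091, -0.3738, 0.5745]
tcp_rot: [0.018, 0.99, 0.141, 0.004]
contact_force: [-0.9, 0.5, -0.1]
width: 0.087
finger_force: 0.0
```

Run:
```python
from h import *
s=ctrl.state(); print(s["joints"].round(4),s["position"].round(4),s["tcp_rot"].round(4))
```

```text
[ 2.1312 -0.1495 -0.7611  1.4457 -0.1105  1.7659  0.0624] [ 0.1091 -0.3738  0.5745] [0.0184 0.9898 0.141  0.0038]
```

```bash
cat > kin.py <<'E'
import numpy as np
from scipy.spatial.transform import Rotation as R
Q=np.array([[1.25714448,.46927632,-.04860099,1.53342438,.02410943,1.14095639,-.08229345],[1.2682,-.0274,-.0924,2.1741,-.0033,.9942,-.1084],[2.1025,-.0698,-.8051,1.1447,-.0569,1.9858,-.0127],[2.1312,-.1495,-.7611,1.4457,-.1105,1.7659,.0624]])
P=np.array([[.18951,-.64737,.21592],[.1059,-.3611,.2169],[.1093,-.3726,.6843],[.1091,-.3738,.5745]])
W=np.array([[-.00073,.98988,.14192,-.00013],[.0002,.9899,.1419,.0002],[.029,.9894,.1422,.0047],[.0184,.9898,.141,.0038]])
def rots(q,sg=(1,1,1,1,1,1,1)):
    r=R.identity(); out=[]
    for i,a in enumerate(q):
        r=r*R.from_rotvec(np.array([0,0,1.] if i%2==0 else [0,1.,0])*a*sg[i]); out.append(r.as_matrix())
    return out
E
python3 - <<'E'
from kin import *
import itertools
best=[]
for sg in itertools.product((1,-1),repeat=7):
    if sg[1]<0: continue
    rs=[rots(q,sg) for q in Q]
    # base yaw offset from tool z unaffected: fit orientation: Rw = B * r * T
    A=[];b=[]
    Rw=[R.from_quat([w[1],w[2],w[3],w[0]]).as_matrix() for w in W]
    for B0 in (0,np.pi/2,np.pi,-np.pi/2):
        B=R.from_euler('z',B0).as_matrix()
        Ts=[(B@r[6]).T@w for r,w in zip(rs,Rw)]
        e=sum(np.linalg.norm(t-Ts[0]) for t in Ts)
        best.append((e,sg,B0,Ts[0].round(2).tolist()))
best.sort(key=lambda x:x[0])
for x in best[:6]:print(x)
e,sg,B0,T=best[0]; B=R.from_euler('z',B0).as_matrix()
for nm,cols in (("z",(0,1,3,5)),):
    A=[];b=[]
    for q,p in zip(Q,P):
        r=rots(q,sg)
        # base z, upperarm z+x, forearm z+x, tool z+x
        A.append(np.column_stack([[0,0,1.],B@r[2][:,2],B@r[2][:,0],B@r[4][:,2],B@r[4][:,0],B@r[6][:,2]]));b.append(p)
    A=np.vstack(A);b=np.hstack(b)
    s,res,rk,sv=np.linalg.lstsq(A,b,rcond=None);print(s.round(4),(A@s-b).round(4),sv.round(3))
    A2=A[:,[0,1,3,5]];s=np.linalg.lstsq(A2,b,rcond=None)[0];print(s.round(4),abs(A2@s-b).max().round(4))
E
```

```text
(np.float64(0.0004282565557627527), (-1, 1, -1, 1, -1, 1, -1), 0, [[0.0, -1.0, 0.0], [1.0, 0.0, 0.0], [-0.0, 0.0, 1.0]])
(np.float64(0.09124594109667998), (1, 1, 1, 1, 1, 1, 1), 3.141592653589793, [[0.54, -0.84, -0.0], [0.84, 0.54, -0.0], [0.0, 0.0, 1.0]])
(np.float64(0.12830822728839347), (1, 1, 1, 1, 1, 1, 1), -1.5707963267948966, [[-0.84, -0.54, -0.0], [0.54, -0.84, 0.0], [-0.0, 0.0, 1.0]])
(np.float64(0.20264229735235506), (-1, 1, -1, 1, -1, 1, -1), 1.5707963267948966, [[-1.0, -0.0, -0.0], [0.0, -1.0, 0.0], [-0.0, 0.0, 1.0]])
(np.float64(0.20286027355193692), (-1, 1, -1, 1, -1, 1, -1), -1.5707963267948966, [[1.0, 0.0, -0.0], [-0.0, 1.0, -0.0], [0.0, 0.0, 1.0]])
(np.float64(0.25657230418930066), (1, 1, 1, 1, 1, 1, 1), 1.5707963267948966, [[0.84, 0.54, -0.0], [-0.54, 0.84, -0.0], [0.0, 0.0, 1.0]])
[-1.05    0.5209  0.0236  0.471   0.0492 -1.0471] [ 0.0374  0.022  -0.0066  0.0396  0.0133  0.0037  0.0268  0.0178  0.0029
  0.0262 -0.0047  0.0001] [3.924 2.78  0.694 0.524 0.349 0.011]
[-0.2769  0.525   0.4713 -0.2234] 0.0412
```

>>> carry_out --grip '[-1,-1,-1,-1,-1,-1,-1,-1,-1,-1,-1,-1,-1,-1,-1,-1,-1,-1,-1,-1]' --pt "0.05 -0.03 0" --pt "0.1 -0.06 0" --pt "0.15 -0.09 0" --pt "0.2 -0.12 0" --pt "0.24 -0.15 0" --pt "0.28 -0.18 0" --pt "0.32 -0.21 0" --pt "0.36 -0.24 0" --pt "0.39 -0.27 0" --pt "0.4 -0.32 0" --pt "0.4 -0.37 0" --pt "0.4 -0.42 0" --pt "0.4 -0.47 0" --pt "0.4 -0.52 0" --pt "0.38 -0.57 0" --pt "0.36 -0.61 0" --pt "0.32 -0.64 0" --pt "0.28 -0.67 0" --pt "0.28 -0.67 0" --pt "0.28 -0.67 0" --turn '[0,0,0,0,0,-7,-14,-21,-28,-35,-42,-49,-56,-63,-70,-74,-74,-74,-74,-74]'

```text
t: 5.25
position: [0.1879, 0.3468, 0.5492]
tcp_rot: [0.027, 0.701, 0.713, -0.01]
contact_force: [0.2, 0.9, 0.1]
width: 0.0871
finger_force: 0.0
```

Run:
```python
from h import *
s=ctrl.state(); print(s["joints"].round(4).tolist(),s["position"].round(4).tolist(),s["tcp_rot"].round(4).tolist())
```

```text
[0.5346, -0.3222, -1.2269, 1.4536, -0.253, 1.807, -0.7142] [0.1879, 0.3468, 0.5492] [0.0274, 0.7006, 0.713, -0.0103]
```

Run:
```python
import re
t=open('kin.py').read()
t=t.replace("[2.1312,-.1495,-.7611,1.4457,-.1105,1.7659,.0624]]","[2.1312,-.1495,-.7611,1.4457,-.1105,1.7659,.0624],[0.5346,-0.3222,-1.2269,1.4536,-0.253,1.807,-0.7142]]").replace("[.1091,-.3738,.5745]]","[.1091,-.3738,.5745],[0.1879,0.3468,0.5492]]").replace("[.0184,.9898,.141,.0038]]","[.0184,.9898,.141,.0038],[0.0274,0.7006,0.713,-0.0103]]")
open('kin.py','w').write(t)
from kin import *
sg=(-1,1,-1,1,-1,1,-1)
names=["z0"]+[f"{l}{a}" for l in("r1","r3","r5","r7") for a in "xyz"]
def full(q):
    r=rots(q,sg); return np.column_stack([[0,0,1.]]+[r[i] for i in(1,3,5)][0:0]+[r[1],r[3],r[5],r[6]]) 
# link frames after joint2(r[1]), joint4(r[3]), joint6(r[5]), tool (r[6])
A=np.vstack([full(q) for q in Q]);b=P.ravel()
import itertools
base=[0,3,6,12]  # z0, r1z, r3z, r7z
def fit(c):
    s=np.linalg.lstsq(A[:,c],b,rcond=1e-6)[0]; return abs(A[:,c]@s-b).max(),s
print("base",fit(base))
o=[i for i in range(13) if i not in base]
for k in(1,2,3):
    L=sorted([(fit(base+list(c))[0],[names[i] for i in base+list(c)],fit(base+list(c))[1].round(4).tolist()) for c in itertools.combinations(o,k)])
    for x in L[:4]:print(x)
```

```text
base (np.float64(0.03565539425901165), array([0.29662432, 0.5450841 , 0.4537511 , 0.36957016]))
(np.float64(0.005268883556791448), ['z0', 'r1z', 'r3z', 'r7z', 'r1y'], [0.3034, 0.5337, 0.4745, 0.3651, -0.0423])
(np.float64(0.00945140696528518), ['z0', 'r1z', 'r3z', 'r7z', 'r7y'], [0.0103, 0.562, 0.4629, 0.0996, -0.0393])
(np.float64(0.009735524966425713), ['z0', 'r1z', 'r3z', 'r7z', 'r3y'], [0.1407, 0.5852, 0.4539, 0.2556, -0.0389])
(np.float64(0.010091844154121232), ['z0', 'r1z', 'r3z', 'r7z', 'r5y'], [0.1271, 0.586, 0.4541, 0.2398, -0.0386])
(np.float64(8.151297017489068e-05), ['z0', 'r1z', 'r3z', 'r7z', 'r1y', 'r3y'], [0.2375, 0.5543, 0.4667, 0.3205, -0.0263, -0.0158])
(np.float64(0.0023285112857228674), ['z0', 'r1z', 'r3z', 'r7z', 'r1y', 'r5y'], [0.2404, 0.5521, 0.4679, 0.32, -0.0285, -0.0139])
(np.float64(0.004477150382902861), ['z0', 'r1z', 'r3z', 'r7z', 'r1y', 'r3x'], [0.2569, 0.5412, 0.4756, 0.3157, -0.0434, 0.0112])
(np.float64(0.005268883556792392), ['z0', 'r1z', 'r3z', 'r7z', 'r1y', 'r5z'], [0.3034, 0.5337, 0.4745, 0.1825, -0.0423, 0.1825])
(np.float64(3.40628692774847e-05), ['z0', 'r1z', 'r3z', 'r7z', 'r1y', 'r3y', 'r5y'], [0.2374, 0.5542, 0.4668, 0.3204, -0.0264, -0.0154, -0.0004])
(np.float64(6.81038668145506e-05), ['z0', 'r1z', 'r3z', 'r7z', 'r1y', 'r3y', 'r7y'], [0.2366, 0.5543, 0.4668, 0.3196, -0.0263, -0.0157, -0.0002])
(np.float64(7.113179045481477e-05), ['z0', 'r1z', 'r3z', 'r7z', 'r1y', 'r3y', 'r5x'], [0.2375, 0.5542, 0.4667, 0.3204, -0.0263, -0.0158, -0.0])
(np.float64(7.435447183146149e-05), ['z0', 'r1z', 'r3z', 'r7z', 'r1y', 'r3x', 'r3y'], [0.2373, 0.5543, 0.4668, 0.3201, -0.0264, 0.0001, -0.0157])
```

```bash
cat >> kin.py <<'E'
from scipy.optimize import least_squares
SG=(-1,1,-1,1,-1,1,-1)
LO=np.array([-2.59,-.33,-1.39,.1,-1.04,.21,-2.66])+.004; HI=np.array([2.59,1.99,1.29,2.45,4.18,1.99,2.66])-.004
T0=np.array([[0,-1,0],[1,0,0],[0,0,1.]])
def fk(q):
    r=rots(q,SG); p=np.array([0,0,.2375])+r[1]@[0,-.0263,.5543]+r[3]@[0,-.0158,.4667]+r[6][:,2]*.3205
    return p,r[6]@T0
def ik(p,Rm,q0,w=.5,reg=1e-3):
    q0=np.clip(q0,LO+1e-4,HI-1e-4)
    def f(q):
        a,b=fk(q); return np.r_[a-p,w*R.from_matrix(Rm@b.T).as_rotvec(),reg*(q-q0)]
    return least_squares(f,q0,bounds=(LO,HI)).x
def call(q,off,n=8,w=.5,step=.05,reg=1e-3):
    p0,R0=fk(q); tgt=p0+R0@np.array(off)
    for _ in range(n):
        p,_r=fk(q); d=tgt-p; L=np.linalg.norm(d); t=p+d*min(1,step/max(L,1e-9))
        q=ik(t,R0,q,w,reg)
    return q
def lean(Rm): return np.degrees(Rm[:,2][:2]) if 0 else Rm[:,2].round(3)
E
python3 - <<'E'
from kin import *
print("obs",Q[2],P[2])
for w in(.1,.3,1,3):
    q=call(Q[1],[0,0,-.6],18,w); p,r=fk(q); print(w,q.round(3),p.round(3),lean(r))
# feasibility of leaned grasp at folded handle & home, tool x=+y side (cam hood side) or flipped
h=np.array([.519,.033]); 
for a in(30,40):
  for flip in(0,1):
    a_=np.radians(a); z=np.array([0,np.sin(a_),-np.cos(a_)]); x=np.array([0,np.cos(a_),np.sin(a_)])*(1-2*flip); y=np.cross(z,x); Rm=np.column_stack([x,y,z])
    for p in((.70,.02,.115),(.525,-.15,.115)):
        best=None
        for s in range(12):
            q0=np.random.default_rng(s).uniform(LO,HI); q=ik(np.array(p),Rm,q0,.5,1e-5); pp,rr=fk(q); e=np.linalg.norm(pp-p)+np.linalg.norm(rr-Rm)
            if best is None or e<best[0]: best=(e,q)
        print(a,flip,p,best[0].round(4),best[1].round(2))
E
```

```text
obs [ 2.1025 -0.0698 -0.8051  1.1447 -0.0569  1.9858 -0.0127] [ 0.1093 -0.3726  0.6843]
0.1 [ 1.858 -0.118 -0.525  0.91  -0.082  1.986 -0.006] [ 0.106 -0.362  0.809] [ 0.098 -0.325 -0.941]
0.3 [ 1.901 -0.107 -0.58   1.006 -0.074  1.986 -0.007] [ 0.107 -0.367  0.761] [ 0.068 -0.225 -0.972]
1 [ 2.139 -0.066 -0.844  1.177 -0.054  1.986 -0.013] [ 0.108 -0.37   0.668] [ 0.007 -0.021 -1.   ]
3 [ 2.176 -0.061 -0.884  1.191 -0.052  1.986 -0.014] [ 0.108 -0.37   0.66 ] [ 0.001 -0.003 -1.   ]
30 0 (0.7, 0.02, 0.115) 0.0 [ 0.1   0.66  0.06  1.56 -0.63  1.1   0.5 ]
30 0 (0.525, -0.15, 0.115) 0.0 [ 0.83  0.57 -0.5   1.8  -0.26  1.04  0.53]
30 1 (0.7, 0.02, 0.115) 0.0 [ 0.1   0.66  0.06  1.56 -0.63  1.1  -2.65]
30 1 (0.525, -0.15, 0.115) 0.0 [ 0.38  0.52  0.12  1.83 -0.58  1.13 -2.31]
40 0 (0.7, 0.02, 0.115) 0.0 [ 0.51  0.77 -0.5   1.52 -0.41  1.05  0.36]
40 0 (0.525, -0.15, 0.115) 0.0 [ 0.1   0.67  0.62  1.81 -0.89  1.44  1.14]
40 1 (0.7, 0.02, 0.115) 0.0 [-0.12  0.77  0.51  1.57 -1.04  1.37 -2.34]
40 1 (0.525, -0.15, 0.115) 0.0 [ 0.7   0.61 -0.23  1.77 -0.52  1.18 -2.36]
```

Run:
```python
from kin import *
for w in(.5,.6,.7,.8):
    q=call(Q[1],[0,0,-.6],18,w); p,r=fk(q); print(w,q.round(3),p.round(3),lean(r))
w=.7
q1=Q[4]; p,r=fk(q1); print("now",p.round(3),r.round(3).tolist())
for start in((.05,.42,.60),(0,.5,.6),(0,.35,.6)):
  tgt=np.array(start); q=call(q1,r.T@(tgt-p),14,w); print("start",start,fk(q)[0].round(3),lean(fk(q)[1]),q.round(2))
  for nm,world in(("up",(0,0,.4)),("out",(0,.4,0)),("upout",(0,.3,.3))):
    qq=q.copy(); out=[]
    for k in range(8):
        rr=fk(qq)[1]; qq=call(qq,rr.T@np.array(world),6,w); a,b=fk(qq); out.append((a.round(2).tolist(),b[:,2].round(2).tolist()))
    print(nm,out[0],out[3],out[7],qq.round(2))
```

```text
0.5 [ 2.037 -0.08  -0.734  1.129 -0.062  1.986 -0.011] [ 0.109 -0.37   0.696] [ 0.025 -0.082 -0.996]
0.6 [ 2.075 -0.075 -0.775  1.149 -0.059  1.986 -0.012] [ 0.109 -0.371  0.684] [ 0.018 -0.057 -0.998]
0.7 [ 2.1   -0.071 -0.802  1.161 -0.057  1.986 -0.012] [ 0.109 -0.371  0.678] [ 0.013 -0.042 -0.999]
0.8 [ 2.117 -0.069 -0.821  1.168 -0.056  1.986 -0.013] [ 0.109 -0.37   0.673] [ 0.01  -0.032 -0.999]
now [0.188 0.347 0.549] [[-0.017, 1.0, 0.025], [0.998, 0.018, -0.053], [-0.054, 0.024, -0.998]]
start (0.05, 0.42, 0.6) [0.049 0.413 0.599] [ 0.025 -0.048 -0.999] [ 0.4  -0.33 -1.39  1.28 -0.29  1.93 -1.06]
up ([0.05, 0.39, 0.66], [0.03, -0.0, -1.0]) ([0.07, 0.4, 0.72], [0.05, 0.13, -0.99]) ([0.1, 0.41, 0.8], [0.1, 0.3, -0.95]) [ 0.09 -0.05 -1.39  0.85 -0.04  1.99 -1.3 ]
out ([0.03, 0.43, 0.57], [0.03, -0.02, -1.0]) ([0.02, 0.46, 0.53], [0.03, 0.08, -1.0]) ([0.01, 0.51, 0.52], [0.03, 0.21, -0.98]) [ 0.22 -0.33 -1.39  1.49 -0.37  1.49 -1.18]
upout ([0.04, 0.42, 0.64], [0.04, -0.01, -1.0]) ([0.03, 0.44, 0.69], [0.07, 0.12, -0.99]) ([0.03, 0.47, 0.77], [0.09, 0.28, -0.96]) [ 0.54 -0.33 -1.3
[... 570 characters left out ...]
, 0.47, 0.77], [0.08, 0.3, -0.95]) [ 0.54 -0.33 -1.39  0.85 -0.5   1.99 -1.15]
start (0, 0.35, 0.6) [0.   0.35 0.6 ] [ 0.025 -0.053 -0.998] [-0.08 -0.33 -1.06  1.39 -0.26  1.95 -1.18]
up ([0.01, 0.37, 0.65], [0.03, -0.01, -1.0]) ([0.02, 0.41, 0.71], [0.04, 0.12, -0.99]) ([0.04, 0.41, 0.79], [0.05, 0.3, -0.95]) [-0.04 -0.05 -1.39  0.86 -0.04  1.99 -1.43]
out ([0.0, 0.43, 0.58], [0.02, -0.02, -1.0]) ([0.01, 0.46, 0.53], [0.02, 0.08, -1.0]) ([0.01, 0.5, 0.52], [0.02, 0.2, -0.98]) [ 0.21 -0.33 -1.39  1.49 -0.37  1.5  -1.19]
upout ([0.0, 0.52, 0.65], [0.03, -0.01, -1.0]) ([0.01, 0.75, 0.61], [0.03, 0.12, -0.99]) ([0.01, 0.83, 0.62], [0.03, 0.26, -0.97]) [-1.66  0.79  0.59  0.13 -0.5   1.99 -1.53]
```

```bash
cat >> kin.py <<'E'
def rows(q,rws,w=.6,reg=1e-3):
    """emulate one carry_out: rws list of (x,y,z,turn)"""
    p0,R0=fk(q)
    pt=p0.copy(); Rc=R0
    for x,y,z,t in rws:
        tp=p0+R0@np.array([x,y,z]); tR=R0@R.from_euler('z',t,degrees=True).as_matrix()
        p,Rc=fk(q); d=tp-p; L=np.linalg.norm(d); p=p+d*min(1,.05/max(L,1e-9))
        rv=R.from_matrix(tR@Rc.T).as_rotvec(); a=np.linalg.norm(rv); rv=rv*min(1,.15/max(a,1e-9))
        q=ik(p,R.from_rotvec(rv).as_matrix()@Rc,q,w,reg)
    return q
def show(n,q):
    p,r=fk(q); print(n,p.round(3),"z",r[:,2].round(3),"x",r[:,0].round(2),"q",q.round(2))
def goto(q,wp,turn=0,extra=3):
    p,r=fk(q); prev=p; rw=[]; 
    for g in wp:
        g=np.array(g); n=int(np.ceil(np.linalg.norm(g-prev)/.045))
        rw+=[tuple(r.T@(prev+(g-prev)*k/n-p))+(0,) for k in range(1,n+1)]; prev=g
    rw+= [rw[-1]]*extra; N=len(rw); T=np.clip(np.arange(1,N+1)*8*np.sign(turn),-abs(turn),abs(turn))
    rw=[(a,b,c,t) for (a,b,c,_),t in zip(rw,T)]
    return rows(q,rw),N
E
python3 - <<'E'
from kin import *
q0,n=goto(Q[4],[(0,.42,.6)]); show("s%d"%n,q0)
for tx,ty in((0,0),(.1,0),(.2,0),(.1,.03)):
    q=q0.copy()
    for k in range(14):
        q=rows(q,[(tx,ty,-.3,0)]*4)
    show((tx,ty),q)
    for turn in(0,180,-180):
        q2,n=goto(q,[(.3,.35,.65),(.5,.1,.55),(.65,-.15,.4),(.70,-.10,.25)],turn); show("pre%d n%d"%(turn,n),q2)
        q3,n=goto(q2,[(.70,.02,.115)]); show("grasp%d"%n,q3)
        q4=q3
        for th in np.radians(np.arange(-5,-95,-15)):
            q4,n=goto(q4,[(.519+.182*np.cos(th),.033+.182*np.sin(th),.115)],0,1)
        show("home",q4)
E
```

```text
s8 [0.    0.415 0.599] z [ 0.025 -0.048 -0.999] x [-0.02  1.   -0.05] q [ 0.28 -0.33 -1.39  1.28 -0.3   1.94 -1.18]
(0, 0) [0.002 0.215 0.972] z [ 0.016  0.708 -0.706] x [-0.03  0.71  0.71] q [-1.31 -0.33 -0.14  0.69 -0.11  1.99 -1.53]
pre0 n34 [ 0.7  -0.1   0.25] z [ 0.016  0.708 -0.706] x [-0.03  0.71  0.71] q [ 0.23  0.68  0.27  1.35 -0.86  1.58  0.69]
grasp8 [0.7   0.02  0.115] z [ 0.016  0.708 -0.706] x [-0.03  0.71  0.71] q [ 0.1   0.74  0.2   1.56 -0.95  1.28  0.79]
home [ 0.551 -0.146  0.115] z [ 0.016  0.708 -0.706] x [-0.03  0.71  0.71] q [ 0.34  0.67  0.28  1.74 -0.82  1.39  1.06]
pre180 n34 [ 0.7  -0.1   0.25] z [ 0.016  0.708 -0.706] x [ 0.03 -0.71 -0.71] q [ 0.11  0.71  0.48  1.36 -0.96  1.65 -2.38]
grasp8 [0.7   0.02  0.115] z [ 0.016  0.708 -0.706] x [ 0.03 -0.71 -0.71] q [-0.    0.76  0.37  1.57 -1.04  1.36 -2.3 ]
home [ 0.551 -0.146  0.115] z [ 0.016  0.708 -0.706] x [ 0.03 -0.71 -0.71] q [ 0.23  0.69  0.45  1.75 -0.89  1.45 -2.02]
pre-180 n34 [0.753 0.084 0.428] z [ 0.014  0.673 -0.739] x [-0.08 -0.74 -0.67] q [ 0.68  0.88 -1.39  1.06  0.21  1.46  2.66]
grasp11 [0.
[... 3190 characters left out ...]
z [ 0.125  0.696 -0.707] x [ 0.08 -0.72 -0.69] q [ 0.21  0.63  0.31  1.45 -0.92  1.48 -2.35]
grasp8 [0.7   0.02  0.115] z [ 0.125  0.696 -0.707] x [ 0.08 -0.72 -0.69] q [ 0.09  0.7   0.22  1.66 -1.04  1.18 -2.24]
home [ 0.551 -0.146  0.115] z [ 0.125  0.696 -0.707] x [ 0.08 -0.72 -0.69] q [ 0.34  0.63  0.3   1.82 -0.91  1.31 -1.97]
pre-180 n33 [0.531 0.245 0.592] z [ 0.151  0.651 -0.744] x [ 0.01 -0.75 -0.66] q [-1.81 -0.33  1.29  1.5  -0.24  1.25  2.66]
grasp16 [0.497 0.286 0.378] z [ 0.193  0.591 -0.783] x [-0.04 -0.79 -0.61] q [-1.83 -0.33  1.29  1.96 -0.19  0.78  2.66]
home [ 0.469 -0.025  0.2  ] z [ 0.377  0.205 -0.903] x [-0.29 -0.9  -0.32] q [-1.31 -0.33  1.29  2.32  0.19  0.53  2.66]
```

>>> carry_out --grip '[-1,-1,-1,-1,-1,-1]' --pt "0.015 -0.04 -0.01" --pt "0.03 -0.08 -0.02" --pt "0.045 -0.12 -0.04" --pt "0.06 -0.16 -0.05" --pt "0.07 -0.185 -0.06" --pt "0.07 -0.185 -0.06" --turn '[0,0,0,0,0,0]'

```text
t: 5.85
position: [0.0053, 0.4149, 0.6025]
tcp_rot: [0.024, 0.704, 0.709, -0.009]
contact_force: [0.7, -0.4, -0.6]
width: 0.0871
finger_force: 0.0
```

>>> carry_out --grip '[-1,-1,-1,-1]' --pt "0.1 0 -0.3" --pt "0.1 0 -0.3" --pt "0.1 0 -0.3" --pt "0.1 0 -0.3" --turn '[0,0,0,0]'

```text
t: 6.25
position: [0.0073, 0.4107, 0.6485]
tcp_rot: [0.01, 0.705, 0.709, 0.012]
contact_force: [0.1, -0.0, -0.4]
width: 0.0874
finger_force: 0.0
```

>>> carry_out --grip '[-1,-1,-1,-1]' --pt "0.1 0 -0.3" --pt "0.1 0 -0.3" --pt "0.1 0 -0.3" --pt "0.1 0 -0.3" --turn '[0,0,0,0]'

```text
t: 6.65
position: [0.0073, 0.385, 0.6967]
tcp_rot: [-0.021, 0.703, 0.71, 0.043]
contact_force: [-0.3, -0.9, 0.5]
width: 0.0868
finger_force: 0.0
```

>>> carry_out --grip '[-1,-1,-1,-1]' --pt "0.1 0 -0.3" --pt "0.1 0 -0.3" --pt "0.1 0 -0.3" --pt "0.1 0 -0.3" --turn '[0,0,0,0]'

```text
t: 7.05
position: [-0.0014, 0.4136, 0.7244]
tcp_rot: [-0.042, 0.702, 0.708, 0.063]
contact_force: [0.6, -0.5, -0.3]
width: 0.087
finger_force: 0.0
```

```bash
cat > st.py <<'E'
from h import *
from kin import fk
s=ctrl.state(); q=s["tcp_rot"]; r=R.from_quat([q[1],q[2],q[3],q[0]]).as_matrix()
print(s["t"],"q",s["joints"].round(3).tolist(),"p",s["position"].round(4).tolist(),"z",r[:,2].round(3),"x",r[:,0].round(3),"f",s["contact_force"].round(1),"w",s["width"].round(4),"ff",round(float(s["finger_force"]),1),"fkerr",(fk(s["joints"])[0]-s["position"]).round(4))
E
python3 st.py
```

```text
Traceback (most recent call last):
  File "st.py", line 4, in <module>
    print(s["t"],"q",s["joints"].round(3).tolist(),"p",s["position"].round(4).tolist(),"z",r[:,2].round(3),"x",r[:,0].round(3),"f",s["contact_force"].round(1),"w",s["width"].round(4),"ff",round(float(s["finger_force"]),1),"fkerr",(fk(s["joints"])[0]-s["position"]).round(4))
                                                                                                                                                                   ^^^^^^^^^^^^^^^^
AttributeError: 'float' object has no attribute 'round'
```

>>> carry_out --grip '[-1,-1,-1,-1]' --pt "0.1 0 -0.3" --pt "0.1 0 -0.3" --pt "0.1 0 -0.3" --pt "0.1 0 -0.3" --turn '[0,0,0,0]'

```text
t: 7.45
position: [-0.0033, 0.4179, 0.7507]
tcp_rot: [-0.063, 0.699, 0.707, 0.084]
contact_force: [0.9, 0.2, -0.4]
width: 0.087
finger_force: 0.0
```

>>> carry_out --grip '[-1,-1,-1,-1]' --pt "0.1 0 -0.3" --pt "0.1 0 -0.3" --pt "0.1 0 -0.3" --pt "0.1 0 -0.3" --turn '[0,0,0,0]'

```text
t: 7.85
position: [-0.0035, 0.4182, 0.7778]
tcp_rot: [-0.084, 0.697, 0.705, 0.105]
contact_force: [-0.3, 0.8, -0.7]
width: 0.0872
finger_force: 0.0
```

>>> carry_out --grip '[-1,-1,-1,-1]' --pt "0.1 0 -0.3" --pt "0.1 0 -0.3" --pt "0.1 0 -0.3" --pt "0.1 0 -0.3" --turn '[0,0,0,0]'

```text
t: 8.25
position: [-0.0053, 0.4215, 0.8041]
tcp_rot: [-0.105, 0.693, 0.701, 0.127]
contact_force: [0.7, -0.3, 0.9]
width: 0.0872
finger_force: 0.0
```

>>> carry_out --grip '[-1,-1,-1,-1]' --pt "0.1 0 -0.3" --pt "0.1 0 -0.3" --pt "0.1 0 -0.3" --pt "0.1 0 -0.3" --turn '[0,0,0,0]'

```text
t: 8.65
position: [-0.0091, 0.4139, 0.8311]
tcp_rot: [-0.127, 0.686, 0.701, 0.146]
contact_force: [0.4, -0.8, -0.2]
width: 0.087
finger_force: 0.0
```

>>> carry_out --grip '[-1,-1,-1,-1]' --pt "0.1 0 -0.3" --pt "0.1 0 -0.3" --pt "0.1 0 -0.3" --pt "0.1 0 -0.3" --turn '[0,0,0,0]'

```text
t: 9.05
position: [-0.0067, 0.4175, 0.8555]
tcp_rot: [-0.145, 0.687, 0.692, 0.167]
contact_force: [-0.6, 0.7, 0.9]
width: 0.087
finger_force: 0.0
```

```bash
sed -i 's/s\["width"\].round(4)/round(float(s["width"]),4)/' st.py; python3 st.py
```

```text
9.05 q [-0.301, -0.005, -1.384, 0.715, 0.08, 1.986, -1.629] p [-0.0067, 0.4175, 0.8555] z [ 0.028  0.431 -0.902] x [-0.015  0.902  0.431] f [-0.6  0.7  0.9] w 0.087 ff 0.0 fkerr [ 0.      0.     -0.0001]
```

>>> carry_out --grip '[-1,-1,-1,-1]' --pt "0.1 0 -0.3" --pt "0.1 0 -0.3" --pt "0.1 0 -0.3" --pt "0.1 0 -0.3" --turn '[0,0,0,0]'

```text
t: 9.45
position: [-0.0263, 0.4084, 0.8805]
tcp_rot: [-0.17, 0.665, 0.704, 0.181]
contact_force: [-2.4, -2.6, -1.1]
width: 0.087
finger_force: 0.0
```

>>> carry_out --grip '[-1,-1,-1,-1]' --pt "0.1 0 -0.3" --pt "0.1 0 -0.3" --pt "0.1 0 -0.3" --pt "0.1 0 -0.3" --turn '[0,0,0,0]'

```text
t: 9.85
position: [-0.0171, 0.4095, 0.9045]
tcp_rot: [-0.184, 0.674, 0.685, 0.207]
contact_force: [0.0, -1.0, -0.3]
width: 0.087
finger_force: 0.0
```

>>> carry_out --grip '[-1,-1,-1,-1]' --pt "0.1 0 -0.3" --pt "0.1 0 -0.3" --pt "0.1 0 -0.3" --pt "0.1 0 -0.3" --turn '[0,0,0,0]'

```text
t: 10.25
position: [-0.0195, 0.3988, 0.9282]
tcp_rot: [-0.202, 0.667, 0.681, 0.225]
contact_force: [-0.7, -0.8, -0.6]
width: 0.0874
finger_force: 0.0
```

>>> carry_out --grip '[-1,-1,-1,-1]' --pt "0.1 0 -0.3" --pt "0.1 0 -0.3" --pt "0.1 0 -0.3" --pt "0.1 0 -0.3" --turn '[0,0,0,0]'

```text
t: 10.65
position: [-0.0123, 0.388, 0.9511]
tcp_rot: [-0.218, 0.661, 0.675, 0.244]
contact_force: [-0.2, 0.6, -0.5]
width: 0.0871
finger_force: 0.0
```

```bash
cat >> kin.py <<'E'
def plan(q,wp,turn=0,rate=8.5,step=.045,hold=2):
    """print round tool-frame waypoints for a path of world waypoints, and emulate"""
    p,r=fk(q); off=[(r.T@(np.array(g)-p)).round(3) for g in wp]
    prev=np.zeros(3); rw=[]
    for o in off:
        n=int(np.ceil(np.linalg.norm(o-prev)/step)); rw+=[(prev+(o-prev)*k/n).round(3) for k in range(1,n+1)]; prev=o
    N=max(len(rw),int(np.ceil(abs(turn)/rate)))+hold; rw+=[rw[-1]]*(N-len(rw))
    T=np.clip(np.arange(1,N+1)*rate,0,abs(turn))*np.sign(turn)
    print(N,[x.tolist() for x in rw]); 
    if turn: print(T.tolist())
    q2=rows(q,[(*a,t) for a,t in zip(rw,T)]); show("end",q2); return q2
E
python3 st.py
python3 - <<'E'
from kin import *
from bench import ctrl
q=ctrl.state()["joints"]
q=plan(q,[(.28,.38,.75),(.48,.12,.6),(.60,-.12,.45)],180)
E
```

```text
10.65 q [-0.223, -0.037, -1.385, 0.499, 0.024, 1.986, -1.581] p [-0.0123, 0.388, 0.9511] z [ 0.028  0.617 -0.786] x [-0.031  0.787  0.616] f [-0.2  0.6 -0.5] w 0.0871 ff 0.0 fkerr [ 0.      0.     -0.0001]
26 [[-0.017, 0.036, 0.02], [-0.035, 0.071, 0.04], [-0.052, 0.106, 0.06], [-0.07, 0.142, 0.08], [-0.087, 0.178, 0.101], [-0.104, 0.213, 0.121], [-0.122, 0.248, 0.141], [-0.139, 0.284, 0.161], [-0.173, 0.305, 0.157], [-0.207, 0.326, 0.153], [-0.24, 0.348, 0.149], [-0.274, 0.369, 0.145], [-0.308, 0.39, 0.14], [-0.342, 0.411, 0.136], [-0.375, 0.433, 0.132], [-0.409, 0.454, 0.128], [-0.443, 0.475, 0.124], [-0.484, 0.491, 0.12], [-0.524, 0.507, 0.117], [-0.565, 0.523, 0.113], [-0.606, 0.539, 0.109], [-0.647, 0.555, 0.105], [-0.687, 0.571, 0.102], [-0.728, 0.587, 0.098], [-0.728, 0.587, 0.098], [-0.728, 0.587, 0.098]]
[8.5, 17.0, 25.5, 34.0, 42.5, 51.0, 59.5, 68.0, 76.5, 85.0, 93.5, 102.0, 110.5, 119.0, 127.5, 136.0, 144.5, 153.0, 161.5, 170.0, 178.5, 180.0, 180.0, 180.0, 180.0, 180.0]
end [ 0.6  -0.12  0.45] z [ 0.028  0.617 -0.786] x [ 0.03 -0.79 -0.62] q [-0.12  0.47  0.88  1.34 -0.89  1.91 -2.46]
```

>>> carry_out --grip '[-1,-1,-1,-1,-1,-1,-1,-1,-1,-1,-1,-1,-1,-1,-1,-1,-1]' --pt "-0.017 0.036 0.02" --pt "-0.035 0.071 0.04" --pt "-0.052 0.106 0.06" --pt "-0.07 0.142 0.08" --pt "-0.087 0.178 0.1" --pt "-0.104 0.213 0.12" --pt "-0.122 0.248 0.14" --pt "-0.139 0.284 0.16" --pt "-0.173 0.305 0.157" --pt "-0.207 0.326 0.153" --pt "-0.24 0.348 0.149" --pt "-0.274 0.369 0.145" --pt "-0.308 0.39 0.14" --pt "-0.342 0.411 0.136" --pt "-0.375 0.433 0.132" --pt "-0.409 0.454 0.128" --pt "-0.443 0.475 0.124" --turn '[0,0,0,0,8,16,24,32,40,48,56,64,72,80,88,96,100]'

```text
t: 12.35
position: [0.4802, 0.1183, 0.5978]
tcp_rot: [-0.327, 0.942, -0.075, -0.012]
contact_force: [0.4, 0.3, -0.5]
width: 0.0872
finger_force: 0.0
```

```bash
python3 st.py
python3 - <<'E'
from kin import *
from bench import ctrl
q=ctrl.state()["joints"]
q=plan(q,[(.64,-.13,.42)],80)
q=plan(q,[(.70,-.11,.26),(.70,-.035,.165)],0)
E
```

```text
12.35 q [0.113, 0.026, -0.036, 1.419, -0.67, 1.692, -1.737] p [0.4802, 0.1183, 0.5978] z [ 0.025  0.617 -0.786] x [ 0.989 -0.133 -0.072] f [ 0.4  0.3 -0.5] w 0.0872 ff 0.0 fkerr [-0.0001 -0.0001  0.0002]
12 [[0.026, 0.035, -0.001], [0.051, 0.07, -0.002], [0.076, 0.104, -0.003], [0.102, 0.139, -0.004], [0.128, 0.174, -0.006], [0.153, 0.209, -0.007], [0.178, 0.243, -0.008], [0.204, 0.278, -0.009], [0.204, 0.278, -0.009], [0.204, 0.278, -0.009], [0.204, 0.278, -0.009], [0.204, 0.278, -0.009]]
[8.5, 17.0, 25.5, 34.0, 42.5, 51.0, 59.5, 68.0, 76.5, 80.0, 80.0, 80.0]
end [ 0.64 -0.13  0.42] z [ 0.025  0.617 -0.786] x [ 0.03 -0.79 -0.62] q [ 0.26  0.47  0.26  1.25 -0.71  1.74 -2.63]
9 [[0.021, -0.014, 0.035], [0.042, -0.027, 0.07], [0.063, -0.04, 0.104], [0.084, -0.054, 0.139], [0.084, -0.053, 0.179], [0.084, -0.052, 0.22], [0.084, -0.051, 0.26], [0.084, -0.051, 0.26], [0.084, -0.051, 0.26]]
end [ 0.7   -0.035  0.165] z [ 0.025  0.617 -0.786] x [ 0.03 -0.79 -0.62] q [ 0.15  0.66  0.19  1.51 -0.79  1.3  -2.47]
```

>>> carry_out --grip '[-1,-1,-1,-1,-1,-1,0.1,0.1,0.1,0.1,0.1,0.1]' --pt "0.026 0.035 0" --pt "0.051 0.07 0" --pt "0.076 0.104 0" --pt "0.102 0.139 0" --pt "0.128 0.174 0" --pt "0.153 0.209 0" --pt "0.178 0.243 -0.01" --pt "0.204 0.278 -0.01" --pt "0.204 0.278 -0.01" --pt "0.204 0.278 -0.01" --pt "0.204 0.278 -0.01" --pt "0.204 0.278 -0.01" --turn '[8,16,24,32,40,48,56,64,72,80,80,80]'

```text
t: 13.55
position: [0.6411, -0.1286, 0.4224]
tcp_rot: [-0.244, 0.676, -0.66, -0.219]
contact_force: [0.3, -0.1, -0.3]
width: 0.0471
finger_force: 0.0
```

```bash
python3 st.py
python3 - <<'E'
from h import *
c=cam("wrist"); save("wrist","w1.png"); I=cv2.imread("pics/w1.png")
print("handle pred top/foot",proj(c,(.699,.027,.145)),proj(c,(.699,.027,.075)),"pegs",proj(c,(.574,.0314,.09)),proj(c,(.658,.0278,.09)))
print("bottle top",proj(c,onz(cam("top"),(285,170),.11)),onz(cam("top"),(285,170),.11))
from kin import *
q=plan(ctrl.state()["joints"],[(.697,-.054,.21)],0)
E
```

```text
13.55 q [0.261, 0.467, 0.254, 1.246, -0.712, 1.744, -2.629] p [0.6411, -0.1286, 0.4224] z [ 0.027  0.618 -0.786] x [ 0.033 -0.786 -0.617] f [ 0.3 -0.1 -0.3] w 0.0471 ff 0.0 fkerr [-0.     -0.      0.0002]
handle pred top/foot [282.30470209 159.26868377] [286.84498546 127.37223611] pegs [370.0213953  139.10363394] [313.57985639 135.17500425]
bottle top [232.9810593   74.50654868] [ 0.75480168 -0.07284972  0.11      ]
8 [[0.012, -0.008, 0.036], [0.025, -0.016, 0.072], [0.038, -0.024, 0.108], [0.05, -0.032, 0.143], [0.062, -0.04, 0.179], [0.075, -0.048, 0.215], [0.075, -0.048, 0.215], [0.075, -0.048, 0.215]]
end [ 0.697 -0.054  0.21 ] z [ 0.027  0.618 -0.786] x [ 0.03 -0.79 -0.62] q [ 0.17  0.63  0.2   1.46 -0.77  1.38 -2.5 ]
```

View pics/w1.png

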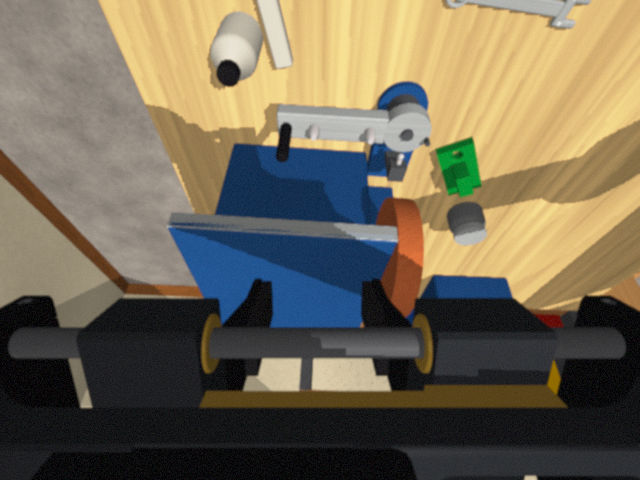

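The wrist view shows the brace from the open side: handle foot at (287,127), top at (283,158), matching the prediction to about 1 px. The bottle cap is at (228,72), clear of the path. Moving in.

Run:
```python
from kin import *
from bench import ctrl
q=plan(ctrl.state()["joints"],[(.697,-.054,.215),(.699,.023,.124)],0,hold=3)
```

```text
12 [[0.012, -0.008, 0.035], [0.024, -0.016, 0.07], [0.036, -0.024, 0.106], [0.048, -0.032, 0.141], [0.06, -0.04, 0.176], [0.072, -0.048, 0.211], [0.07, -0.048, 0.251], [0.069, -0.047, 0.291], [0.067, -0.047, 0.331], [0.067, -0.047, 0.331], [0.067, -0.047, 0.331], [0.067, -0.047, 0.331]]
end [0.699 0.024 0.124] z [ 0.027  0.618 -0.786] x [ 0.03 -0.79 -0.62] q [ 0.09  0.68  0.15  1.58 -0.83  1.18 -2.46]
```

>>> carry_out --grip '[0.1,0.1,0.1,0.1,0.1,0.1,0.1,0.1,0.1,0.1,0.1,0.1,0.1]' --pt "0.012 -0.008 0.035" --pt "0.024 -0.016 0.07" --pt "0.036 -0.024 0.106" --pt "0.048 -0.032 0.141" --pt "0.06 -0.04 0.176" --pt "0.072 -0.048 0.211" --pt "0.071 -0.048 0.236" --pt "0.07 -0.048 0.261" --pt "0.069 -0.047 0.286" --pt "0.068 -0.047 0.311" --pt "0.067 -0.047 0.331" --pt "0.067 -0.047 0.331" --pt "0.067 -0.047 0.331" --turn '[0,0,0,0,0,0,0,0,0,0,0,0,0]'

```text
t: 14.9
position: [0.6998, 0.0221, 0.1246]
tcp_rot: [-0.244, 0.675, -0.661, -0.218]
contact_force: [0.2, -0.4, 0.5]
width: 0.039
finger_force: 0.0
```

>>> carry_out --grip '[0.5,1,1,1,1,1,1]' --pt "0 0 0" --pt "0 0 0" --pt "0 0 0" --pt "0 0 0" --pt "0 0 0" --pt "0 0 0" --pt "0 0 0" --turn '[0,0,0,0,0,0,0]'

```text
t: 15.6
position: [0.7005, 0.0219, 0.1249]
tcp_rot: [-0.245, 0.674, -0.662, -0.217]
contact_force: [2.3, -0.4, 0.9]
width: 0.014
finger_force: 29.9
```

```bash
python3 st.py
python3 - <<'E'
from kin import *
from bench import ctrl
s=ctrl.state(); p=s["position"]; h=np.array([.519,.033]); d=p[:2]-h; r0=np.hypot(*d); a0=np.degrees(np.arctan2(d[1],d[0])); print("r",r0,"ang",a0)
rad=.182
_,rm=fk(s["joints"]); q=s["joints"]
def arc(q,a,b,n):
    p,rm=fk(q); W=[p+rm@np.zeros(3) for _ in range(0)]
    rw=[]
    for k in range(1,n+1):
        t=np.radians(a+(b-a)*k/n); g=np.array([h[0]+rad*np.cos(t),h[1]+rad*np.sin(t),p[2]]); rw.append((rm.T@(g-p)).round(3))
    print([x.tolist() for x in rw]); q=rows(q,[(*x,0) for x in rw]+[(*rw[-1],0)]*2); show("e",q); return q
q=arc(q,a0,-45,12)
E
```

```text
15.6 q [0.091, 0.681, 0.153, 1.577, -0.831, 1.181, -2.46] p [0.7005, 0.0219, 0.1249] z [ 0.031  0.618 -0.786] x [ 0.03  -0.786 -0.617] f [ 2.3 -0.4  0.9] w 0.014 ff 29.9 fkerr [ 0.0002 -0.0001  0.0002]
r 0.1818309959601389 ang -3.499612484931067
[[0.009, 0.001, -0.007], [0.017, 0.003, -0.013], [0.025, 0.005, -0.02], [0.034, 0.008, -0.027], [0.042, 0.012, -0.033], [0.049, 0.016, -0.04], [0.057, 0.021, -0.046], [0.064, 0.026, -0.052], [0.072, 0.032, -0.058], [0.078, 0.039, -0.064], [0.085, 0.046, -0.069], [0.091, 0.053, -0.074]]
e [ 0.648 -0.096  0.125] z [ 0.031  0.618 -0.786] x [ 0.03 -0.79 -0.62] q [ 0.24  0.67  0.19  1.61 -0.78  1.27 -2.32]
```

>>> carry_out --grip '[1,1,1,1,1,1]' --pt "0.005 0.001 -0.004" --pt "0.009 0.001 -0.007" --pt "0.013 0.002 -0.01" --pt "0.017 0.003 -0.013" --pt "0.017 0.003 -0.013" --pt "0.017 0.003 -0.013" --turn '[0,0,0,0,0,0]'

```text
t: 16.2
position: [0.6984, -0.0005, 0.1247]
tcp_rot: [-0.246, 0.674, -0.662, -0.216]
contact_force: [5.5, -0.6, 2.5]
width: 0.0133
finger_force: 29.5
```

```bash
python3 st.py
python3 - <<'E'
from h import *
w=cam("wrist"); I=save("wrist","w2.png"); S=save("scene","s2.png")
a=cv2.resize(S[190:270,360:460],(500,400),interpolation=cv2.INTER_CUBIC)
b=cv2.resize(I,(300,225))
out=np.zeros((400,800,3),np.uint8); out[:,:500]=a; out[:225,500:]=b
cv2.imwrite("pics/c2.png",cv2.cvtColor(out,cv2.COLOR_RGB2BGR))
E
```

```text
16.2 q [0.117, 0.686, 0.161, 1.569, -0.824, 1.2, -2.44] p [0.6984, -0.0005, 0.1247] z [ 0.034  0.617 -0.786] x [ 0.029 -0.787 -0.617] f [ 5.5 -0.6  2.5] w 0.0133 ff 29.5 fkerr [ 0.0001 -0.0001  0.0002]
```

View pics/c2.png

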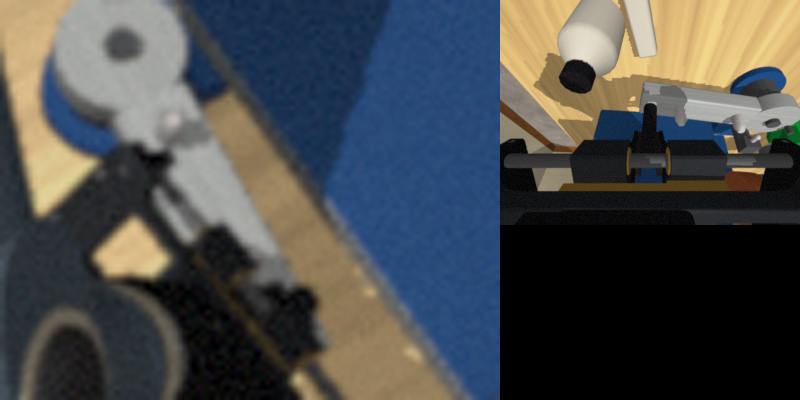

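The handle is in the jaws and the brace follows, now out of the fold at about -9°. I'll continue along the arc.

```bash
cat > arc.py <<'E'
import sys
from kin import *
from bench import ctrl
b,n=float(sys.argv[1]),int(sys.argv[2]); s=ctrl.state(); q=s["joints"]; p,rm=fk(q); h=np.array([.519,.033])
off=np.array([float(v) for v in sys.argv[3:5]]) if len(sys.argv)>3 else np.array([0,-.005])
d=p[:2]-off-h; print("r",np.hypot(*d),"a",np.degrees(np.arctan2(d[1],d[0]))); a=np.degrees(np.arctan2(d[1],d[0])); r0=np.hypot(*d)
rw=[]
for k in range(1,n+1):
    t=np.radians(a+(b-a)*k/n); rr=r0
    g=np.r_[h+off+rr*np.array([np.cos(t),np.sin(t)]),.1247]; rw.append((rm.T@(g-p)).round(3))
print([x.tolist() for x in rw]); q=rows(q,[(*x,0) for x in rw]); show("e",q)
E
python3 arc.py -70 18
```

```text
r 0.18183290755225806 a -8.972316856186346
[[0.008, 0.002, -0.006], [0.017, 0.005, -0.013], [0.024, 0.008, -0.019], [0.032, 0.012, -0.026], [0.04, 0.016, -0.032], [0.047, 0.021, -0.038], [0.054, 0.027, -0.044], [0.061, 0.033, -0.05], [0.068, 0.039, -0.055], [0.074, 0.047, -0.06], [0.08, 0.054, -0.065], [0.085, 0.062, -0.07], [0.09, 0.071, -0.074], [0.095, 0.079, -0.079], [0.099, 0.088, -0.082], [0.103, 0.098, -0.086], [0.106, 0.108, -0.089], [0.109, 0.118, -0.092]]
e [ 0.581 -0.143  0.125] z [ 0.034  0.617 -0.786] x [ 0.03 -0.79 -0.62] q [ 0.32  0.62  0.22  1.71 -0.75  1.28 -2.21]
```

>>> carry_out --grip '[1,1,1,1,1,1,1,1,1,1]' --pt "0.008 0.002 -0.006" --pt "0.017 0.005 -0.013" --pt "0.024 0.008 -0.019" --pt "0.032 0.012 -0.026" --pt "0.04 0.016 -0.032" --pt "0.047 0.021 -0.038" --pt "0.054 0.027 -0.044" --pt "0.061 0.033 -0.05" --pt "0.068 0.039 -0.055" --pt "0.068 0.039 -0.055" --turn '[0,0,0,0,0,0,0,0,0,0]'

```text
t: 17.3
position: [0.6569, -0.0891, 0.123]
tcp_rot: [-0.244, 0.674, -0.663, -0.218]
contact_force: [0.9, 0.4, -0.9]
width: 0.0003
finger_force: 0.0
```

```bash
python3 st.py; python3 arc.py -70 9
```

```text
17.3 q [0.232, 0.679, 0.192, 1.592, -0.783, 1.269, -2.334] p [0.6569, -0.0891, 0.123] z [ 0.03   0.617 -0.786] x [ 0.026 -0.787 -0.617] f [ 0.9  0.4 -0.9] w 0.0003 ff 0.0 fkerr [ 0.0001 -0.0001  0.0002]
r 0.1810578617718319 a -40.33369918472375
[[0.005, 0.007, -0.006], [0.011, 0.014, -0.011], [0.016, 0.022, -0.015], [0.021, 0.03, -0.02], [0.025, 0.039, -0.024], [0.029, 0.048, -0.027], [0.033, 0.057, -0.03], [0.036, 0.066, -0.033], [0.039, 0.076, -0.036]]
e [ 0.581 -0.142  0.124] z [ 0.03   0.617 -0.786] x [ 0.03 -0.79 -0.62] q [ 0.32  0.62  0.22  1.71 -0.75  1.28 -2.21]
```

The gripper slipped off because the pads only held the handle by an edge. I'll back off and look again.

>>> carry_out --grip '[0.1,0.1,0.1,0.1,0.1]' --pt "0 0 -0.03" --pt "0 0 -0.07" --pt "0 0 -0.11" --pt "0 0 -0.14" --pt "0 0 -0.14" --turn '[0,0,0,0,0]'

```text
t: 17.8
position: [0.6551, -0.1777, 0.2371]
tcp_rot: [-0.245, 0.674, -0.663, -0.214]
contact_force: [-0.6, -0.3, 0.1]
width: 0.0326
finger_force: 0.0
```

```bash
python3 st.py
python3 - <<'E'
from h import *
w=cam("wrist"); I=save("wrist","w3.png"); S=save("scene","s3.png")
out=np.hstack([cv2.resize(S[180:280,350:450],(400,400),interpolation=cv2.INTER_CUBIC),cv2.resize(I[0:320,160:480],(400,400),interpolation=cv2.INTER_CUBIC)])
cv2.imwrite("pics/c3.png",cv2.cvtColor(out,cv2.COLOR_RGB2BGR))
for a in(-10,-20,-30,-40):
    t=np.radians(a); X=np.array([.519+.182*np.cos(t),.033+.182*np.sin(t),0]); print(a,[proj(w,X+[0,0,z]).round(0).tolist() for z in(.075,.145)],[proj(cam("scene"),X+[0,0,z]).round(0).tolist() for z in(.075,.145)])
E
```

```text
17.8 q [0.321, 0.625, 0.243, 1.405, -0.718, 1.514, -2.393] p [0.6551, -0.1777, 0.2371] z [ 0.037  0.614 -0.788] x [ 0.03  -0.789 -0.613] f [-0.6 -0.3  0.1] w 0.0326 ff 0.0 fkerr [ 0.0001 -0.0001  0.0002]
-10 [[288.0, 238.0], [283.0, 288.0]] [[415.0, 258.0], [419.0, 251.0]]
-20 [[294.0, 224.0], [288.0, 276.0]] [[404.0, 262.0], [407.0, 255.0]]
-30 [[304.0, 208.0], [300.0, 262.0]] [[392.0, 264.0], [395.0, 257.0]]
-40 [[321.0, 193.0], [318.0, 248.0]] [[380.0, 264.0], [382.0, 257.0]]
```

View pics/c3.png

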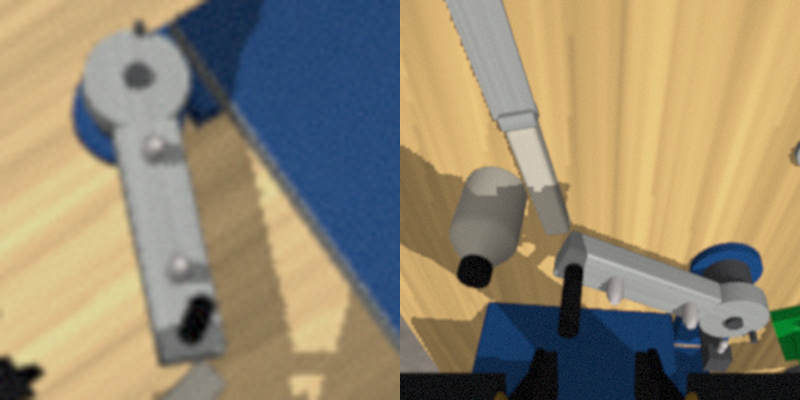

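The scene view shows the handle foot at (398,263) and top at (400,255.7). The wrist view shows the foot at (298.4,214) and top at (293.6,268). So the brace stands at about -25°, with the handle clear of the hood.

Run:
```python
from h import *
w,s=cam("wrist"),cam("scene")
f=tri([ray(s,(398,263)),ray(w,(298.4,214))]); t=tri([ray(s,(400,255.7)),ray(w,(293.6,268))]); print(f,t)
for X in(f[0],t[0]): d=X[:2]-[.519,.033]; print(np.hypot(*d),np.degrees(np.arctan2(d[1],d[0])))
from kin import *
hx,hy=(f[0]+t[0])[:2]/2; print(hx,hy)
plan(ctrl.state()["joints"],[(hx-.001,hy-.075,.225),(hx,hy+.005,.118)],step=.03)
```

```text
(array([ 0.6814579 , -0.04299859,  0.07283389]), [np.float64(0.0004958227153052874), np.float64(0.0004958227153050668)]) (array([ 0.68065879, -0.04529695,  0.14461896]), [np.float64(6.786403342546011e-05), np.float64(6.78640334254351e-05)])
0.17935538464631495 -25.070420596227553
0.17962175754828988 -25.84251418591124
0.6810583420309437 -0.0441477699874544
10 [[-0.012, -0.009, 0.014], [-0.024, -0.017, 0.027], [-0.036, -0.026, 0.041], [-0.035, -0.025, 0.068], [-0.035, -0.025, 0.094], [-0.034, -0.024, 0.121], [-0.034, -0.024, 0.147], [-0.033, -0.023, 0.174], [-0.033, -0.023, 0.174], [-0.033, -0.023, 0.174]]
end [ 0.681 -0.039  0.118] z [ 0.03   0.618 -0.785] x [ 0.03 -0.79 -0.62] q [ 0.17  0.69  0.17  1.58 -0.81  1.23 -2.39]
```

>>> carry_out --grip '[0.25,0.25,0.25,0.25,0.25,0.25,0.25,0.25,0.25,0.25]' --pt "-0.012 -0.009 0.014" --pt "-0.024 -0.017 0.027" --pt "-0.036 -0.026 0.041" --pt "-0.035 -0.025 0.068" --pt "-0.035 -0.025 0.094" --pt "-0.034 -0.024 0.121" --pt "-0.034 -0.024 0.147" --pt "-0.033 -0.023 0.174" --pt "-0.033 -0.023 0.174" --pt "-0.033 -0.023 0.174" --turn '[0,0,0,0,0,0,0,0,0,0]'

```text
t: 18.9
position: [0.6814, -0.038, 0.1179]
tcp_rot: [-0.244, 0.675, -0.661, -0.219]
contact_force: [0.0, -1.1, 0.4]
width: 0.0328
finger_force: 0.0
```

>>> carry_out --grip '[1,1,1,1,1]' --pt "0 0 0" --pt "0 0 0" --pt "0 0 0" --pt "0 0 0" --pt "0 0 0" --turn '[0,0,0,0,0]'

```text
t: 19.4
position: [0.6831, -0.0414, 0.1193]
tcp_rot: [-0.246, 0.674, -0.662, -0.216]
contact_force: [4.9, -3.7, 1.7]
width: 0.0172
finger_force: 30.0
```

```bash
python3 st.py; python3 arc.py -45 10 0 .005
```

```text
19.4 q [0.17, 0.689, 0.172, 1.579, -0.81, 1.225, -2.387] p [0.6831, -0.0414, 0.1193] z [ 0.035  0.617 -0.786] x [ 0.029 -0.787 -0.616] f [ 4.9 -3.7  1.7] w 0.0172 ff 30.0 fkerr [ 0.0001 -0.0001  0.0002]
r 0.18245974917979302 a -25.840930952428632
[[0.001, 0.003, -0.008], [0.005, 0.005, -0.011], [0.009, 0.009, -0.014], [0.013, 0.012, -0.018], [0.017, 0.015, -0.021], [0.021, 0.019, -0.024], [0.024, 0.023, -0.027], [0.028, 0.027, -0.03], [0.031, 0.031, -0.033], [0.035, 0.035, -0.036]]
e [ 0.648 -0.091  0.125] z [ 0.035  0.617 -0.786] x [ 0.03 -0.79 -0.62] q [ 0.24  0.67  0.19  1.62 -0.78  1.26 -2.32]
```

>>> carry_out --grip '[0.3,0.3,0.3,1,1,1,1,1]' --pt "0 0 0" --pt "0 0 0.003" --pt "-0.003 0 0.006" --pt "-0.003 0 0.006" --pt "-0.003 0 0.006" --pt "-0.003 0 0.006" --pt "-0.003 0 0.006" --pt "-0.003 0 0.006" --turn '[0,0,0,0,0,0,0,0]'

```text
t: 20.2
position: [0.6821, -0.0348, 0.115]
tcp_rot: [-0.244, 0.674, -0.662, -0.217]
contact_force: [6.0, -1.3, -2.8]
width: 0.0174
finger_force: 30.0
```

```bash
sed -i 's/,\.1247\]/,p[2]]/' arc.py; python3 st.py; python3 arc.py -45 10 0 .006
```

```text
20.2 q [0.163, 0.691, 0.169, 1.587, -0.813, 1.214, -2.388] p [0.6821, -0.0348, 0.115] z [ 0.032  0.617 -0.786] x [ 0.029 -0.787 -0.616] f [ 6.  -1.3 -2.8] w 0.0174 ff 30.0 fkerr [ 0.0002 -0.0001  0.0002]
r 0.17914509078387994 a -24.352520441416914
[[0.005, 0.003, -0.004], [0.009, 0.006, -0.007], [0.013, 0.009, -0.011], [0.017, 0.012, -0.014], [0.022, 0.016, -0.018], [0.026, 0.02, -0.021], [0.03, 0.024, -0.024], [0.033, 0.028, -0.028], [0.037, 0.032, -0.031], [0.041, 0.037, -0.034]]
e [ 0.645 -0.088  0.115] z [ 0.032  0.617 -0.786] x [ 0.03 -0.79 -0.62] q [ 0.23  0.67  0.19  1.63 -0.79  1.25 -2.31]
```

>>> carry_out --grip '[1,1,1,1,1,1,1,1,1,1,1]' --pt "0.005 0.003 -0.004" --pt "0.009 0.006 -0.007" --pt "0.013 0.009 -0.011" --pt "0.017 0.012 -0.014" --pt "0.022 0.016 -0.018" --pt "0.026 0.02 -0.021" --pt "0.03 0.024 -0.024" --pt "0.033 0.028 -0.028" --pt "0.037 0.032 -0.031" --pt "0.041 0.037 -0.034" --pt "0.041 0.037 -0.034" --turn '[0,0,0,0,0,0,0,0,0,0,0]'

```text
t: 21.3
position: [0.6444, -0.0891, 0.1149]
tcp_rot: [-0.244, 0.674, -0.663, -0.217]
contact_force: [4.7, -2.8, -2.8]
width: 0.0176
finger_force: 29.3
```

```bash
python3 st.py; python3 arc.py -68 11 0 .006
```

```text
21.3 q [0.238, 0.672, 0.189, 1.628, -0.787, 1.247, -2.31] p [0.6444, -0.0891, 0.1149] z [ 0.032  0.617 -0.786] x [ 0.027 -0.787 -0.616] f [ 4.7 -2.8 -2.8] w 0.0176 ff 29.3 fkerr [ 0.0001 -0.0001  0.0002]
r 0.17949420605644706 a -45.59868938465645
[[0.003, 0.005, -0.003], [0.007, 0.009, -0.006], [0.01, 0.014, -0.008], [0.012, 0.019, -0.011], [0.015, 0.025, -0.013], [0.018, 0.03, -0.016], [0.02, 0.035, -0.018], [0.023, 0.041, -0.02], [0.025, 0.047, -0.022], [0.027, 0.052, -0.024], [0.029, 0.058, -0.025]]
e [ 0.587 -0.128  0.114] z [ 0.032  0.617 -0.786] x [ 0.03 -0.79 -0.62] q [ 0.3   0.63  0.21  1.72 -0.76  1.25 -2.22]
```

Holding well. I'll carry on towards the detent.

>>> carry_out --grip '[1,1,1,1,1,1,1,1,1,1,1,1]' --pt "0.003 0.005 -0.003" --pt "0.007 0.009 -0.006" --pt "0.01 0.014 -0.008" --pt "0.012 0.019 -0.011" --pt "0.015 0.025 -0.013" --pt "0.018 0.03 -0.016" --pt "0.02 0.035 -0.018" --pt "0.023 0.041 -0.02" --pt "0.025 0.047 -0.022" --pt "0.027 0.052 -0.024" --pt "0.029 0.058 -0.025" --pt "0.029 0.058 -0.025" --turn '[0,0,0,0,0,0,0,0,0,0,0,0]'

```text
t: 22.5
position: [0.5874, -0.1295, 0.1148]
tcp_rot: [-0.244, 0.674, -0.664, -0.215]
contact_force: [3.9, -7.2, -1.0]
width: 0.0174
finger_force: 29.9
```

```bash
python3 st.py; python3 arc.py -87 10 0 .006
```

```text
22.5 q [0.306, 0.627, 0.21, 1.718, -0.759, 1.252, -2.217] p [0.5874, -0.1295, 0.1148] z [ 0.034  0.614 -0.789] x [ 0.027 -0.789 -0.613] f [ 3.9 -7.2 -1. ] w 0.0174 ff 29.9 fkerr [ 0.0001 -0.0001  0.0002]
r 0.1820253392249106 a -67.87974998353134
[[0.002, 0.006, -0.002], [0.003, 0.011, -0.003], [0.004, 0.017, -0.004], [0.005, 0.023, -0.005], [0.006, 0.029, -0.007], [0.007, 0.035, -0.008], [0.008, 0.041, -0.008], [0.008, 0.047, -0.009], [0.009, 0.053, -0.01], [0.009, 0.059, -0.01]]
e [ 0.528 -0.143  0.115] z [ 0.034  0.614 -0.789] x [ 0.03 -0.79 -0.61] q [ 0.35  0.57  0.22  1.83 -0.74  1.24 -2.14]
```

>>> carry_out --grip '[1,1,1,1,1,1,1,1,1,1,1,1]' --pt "0.002 0.006 -0.002" --pt "0.003 0.011 -0.003" --pt "0.004 0.017 -0.004" --pt "0.005 0.023 -0.005" --pt "0.006 0.029 -0.007" --pt "0.007 0.035 -0.008" --pt "0.008 0.041 -0.008" --pt "0.008 0.047 -0.009" --pt "0.009 0.053 -0.01" --pt "0.009 0.059 -0.01" --pt "0.009 0.059 -0.01" --pt "0.009 0.059 -0.01" --turn '[0,0,0,0,0,0,0,0,0,0,0,0]'

```text
t: 23.7
position: [0.5274, -0.1448, 0.1147]
tcp_rot: [-0.243, 0.674, -0.664, -0.214]
contact_force: [-2.0, -12.0, 3.7]
width: 0.0174
finger_force: 29.9
```

```bash
python3 st.py; python3 arc.py -89 3 0 .006
```

```text
23.7 q [0.351, 0.571, 0.226, 1.828, -0.734, 1.237, -2.14] p [0.5274, -0.1448, 0.1147] z [ 0.033  0.612 -0.79 ] x [ 0.027 -0.791 -0.611] f [ -2.  -12.    3.7] w 0.0174 ff 29.9 fkerr [ 0.0001 -0.0001  0.0002]
r 0.18410874170224123 a -87.33121618609013
[[0.0, 0.002, -0.0], [0.0, 0.004, -0.0], [-0.0, 0.005, -0.0]]
e [ 0.523 -0.145  0.115] z [ 0.033  0.612 -0.79 ] x [ 0.03 -0.79 -0.61] q [ 0.35  0.57  0.23  1.84 -0.73  1.23 -2.13]
```

>>> carry_out --grip '[1,1,1,1,1]' --pt "0.002 0.003 -0.001" --pt "0.003 0.006 -0.002" --pt "0.003 0.009 -0.002" --pt "0.003 0.011 -0.002" --pt "0.003 0.011 -0.002" --turn '[0,0,0,0,0]'

```text
t: 24.2
position: [0.5266, -0.145, 0.1148]
tcp_rot: [-0.248, 0.674, -0.663, -0.208]
contact_force: [22.7, -2.8, -8.5]
width: 0.0169
finger_force: 30.1
```

```bash
python3 st.py
```

```text
24.2 q [0.358, 0.565, 0.222, 1.839, -0.744, 1.224, -2.125] p [0.5266, -0.145, 0.1148] z [ 0.049  0.612 -0.79 ] x [ 0.033 -0.791 -0.611] f [22.7 -2.8 -8.5] w 0.0169 ff 30.1 fkerr [ 0.0001 -0.0001  0.0002]
```

>>> carry_out --grip '[0.2,0.2,0.2,0.2,0.2,0.2,0.2,0.2,0.2,0.2]' --pt "0 -0.006 0" --pt "0 -0.01 0" --pt "0 -0.01 0" --pt "0 -0.01 -0.02" --pt "0 -0.01 -0.06" --pt "0 -0.01 -0.1" --pt "0 -0.01 -0.15" --pt "0 -0.01 -0.2" --pt "0 -0.01 -0.25" --pt "0 -0.01 -0.25" --turn '[0,0,0,0,0,0,0,0,0,0]'

```text
t: 25.2
position: [0.5185, -0.303, 0.3151]
tcp_rot: [-0.244, 0.674, -0.664, -0.213]
contact_force: [0.1, -1.7, 0.8]
width: 0.0345
finger_force: 0.0
```

```bash
python3 st.py
python3 - <<'E'
from h import *
S=save("scene","s4.png"); T=save("top","t4.png")
out=np.hstack([cv2.resize(S[180:280,310:410],(400,400),interpolation=cv2.INTER_CUBIC),cv2.resize(T[210:290,230:310],(400,400),interpolation=cv2.INTER_CUBIC)])
cv2.imwrite("pics/c4.png",cv2.cvtColor(out,cv2.COLOR_RGB2BGR))
from kin import *
q0=ctrl.state()["joints"]
for st in((.3,-.4,.6),(.15,-.45,.6),(.1,-.4,.65)):
  q1,n=goto(q0,[st]); show("st%d"%n,q1)
  for push in((.1,0,-.3),(-.1,0,-.3),(0,0,-.3),(.2,0,-.2),(.3,0,0)):
    q=q1.copy(); o=[]
    for k in range(15):
        q=rows(q,[(*push,0)]*4); o.append(fk(q)[1][:2,2].round(2).tolist())
    print(push,o[3],o[7],o[14]); show("  ",q)
E
```

```text
25.2 q [0.513, 0.518, 0.32, 1.414, -0.618, 1.722, -2.234] p [0.5185, -0.303, 0.3151] z [ 0.037  0.612 -0.79 ] x [ 0.029 -0.791 -0.611] f [ 0.1 -1.7  0.8] w 0.0345 ff 0.0 fkerr [ 0.     -0.      0.0002]
st12 [ 0.314 -0.358  0.524] z [ 0.081  0.598 -0.797] x [ 0.03 -0.8  -0.6 ] q [ 1.75  0.5  -1.21  1.23 -0.14  1.99 -2.66]
(0.1, 0, -0.3) [0.27, 0.47] [0.41, 0.27] [0.51, -0.12]
   [-0.121 -0.661  0.661] z [ 0.508 -0.123 -0.852] x [-0.23 -0.97  0.  ] q [ 2.22  0.58 -0.84  0.57 -0.11  1.99 -1.93]
(-0.1, 0, -0.3) [0.29, 0.51] [0.49, 0.41] [0.8, 0.19]
   [ 0.184 -0.355  0.913] z [ 0.798  0.194 -0.57 ] x [ 0.01 -0.95 -0.31] q [ 2.39  0.3  -1.39  0.67 -0.69  1.99 -2.66]
(0, 0, -0.3) [0.29, 0.49] [0.49, 0.35] [0.73, 0.02]
   [-0.015 -0.499  0.761] z [ 0.729  0.024 -0.684] x [-0.18 -0.96 -0.23] q [ 2.59  0.49 -1.39  0.8  -0.34  1.99 -2.32]
(0.2, 0, -0.2) [0.22, 0.45] [0.29, 0.26] [0.32, -0.07]
   [-0.076 -0.888  0.446] z [ 0.322 -0.073 -0.944] x [-0.15 -0.99  0.03] q [ 1.71  1.    0.22  0.12 -0.58  1.99 -1.7 ]
(0.3, 0, 0) [0.12, 0.53] [0.16, 0.38] [0.19, 0.09]
   [ 0.098 -0.967 -0.306] z [ 0.18
[... 1347 characters left out ...]
  1.99 -1.82]
(-0.1, 0, -0.3) [0.25, 0.5] [0.45, 0.4] [0.76, 0.19]
   [ 0.202 -0.35   0.898] z [ 0.764  0.186 -0.618] x [-0.02 -0.95 -0.31] q [ 2.38  0.27 -1.39  0.7  -0.65  1.99 -2.66]
(0, 0, -0.3) [0.25, 0.48] [0.44, 0.33] [0.67, -0.02]
   [-0.007 -0.494  0.762] z [ 0.668 -0.015 -0.744] x [-0.2  -0.97 -0.16] q [ 2.59  0.44 -1.39  0.8  -0.28  1.99 -2.27]
(0.2, 0, -0.2) [0.16, 0.43] [0.21, 0.23] [0.23, -0.1]
   [-0.062 -0.884  0.472] z [ 0.226 -0.099 -0.969] x [-0.11 -0.99  0.08] q [ 1.66  0.96  0.33  0.12 -0.57  1.99 -1.66]
(0.3, 0, 0) [0.09, 0.53] [0.11, 0.39] [0.13, 0.09]
   [ 0.066 -0.963 -0.315] z [ 0.128  0.094 -0.987] x [-0.03 -0.99 -0.1 ] q [ 1.47  1.79  0.88  0.1  -1.04  1.38 -1.59]
```

View pics/c4.png

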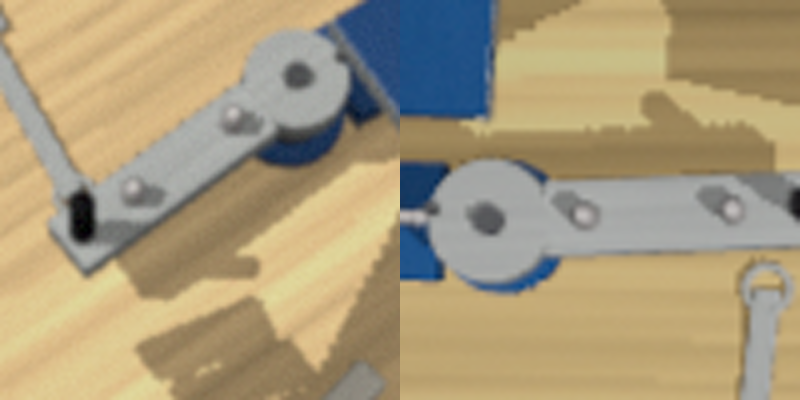

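The brace now lies square to the hood in its detent. In the scene view the peg tops are at (368,209.5) and (343,227); in top they are at (267,252.6) and (296.6,251.8). Next I'll measure the pegs and plan how to take the lean back out.

```bash
cat > greedy.py <<'E'
from kin import *
from bench import ctrl
import itertools,sys
def greedy(q,ncall,nrow=4,verbose=True,goal=(0,0)):
    seq=[]; 
    for k in range(ncall):
        p,r=fk(q); best=None
        for d in itertools.product((-1,0,1),repeat=3):
            if d==(0,0,0): continue
            d=np.array(d)/np.linalg.norm(d)
            for m in(.3,):
                off=(r.T@(d*m)).round(2); q2=rows(q,[(*off,0)]*nrow); p2,r2=fk(q2)
                if not(.3<p2[2]<1.0 and -.75<p2[1]<-.25 and -.1<p2[0]<.65): continue
                l=np.hypot(*(r2[:2,2]-goal)); 
                if best is None or l<best[0]: best=(l,off,q2)
        if best is None: print("none"); break
        l,off,q=best; seq.append(off.tolist())
        if verbose: print(k,off,fk(q)[0].round(2),fk(q)[1][:,2].round(3))
        if l<.03: break
    return q,seq
E
python3 - <<'E'
from h import *
s,t=cam("scene"),cam("top")
for n,a,b in(("peg1",(368,209.5),(267,252.6)),("peg2",(343,227),(296.6,251.8))): print(n,tri([ray(s,a),ray(t,b)]),onz(s,a,.097),onz(t,b,.097))
from greedy import *
q0=ctrl.state()["joints"]
res=[]
for st in((.3,-.45,.5),(.2,-.5,.5)):
    q1=rows(q0,[((fk(q0)[1].T@(np.array(st)-fk(q0)[0])*min(1,k/8)).round(3).tolist()+[max(-170,-8.5*k)]) for k in range(1,23)]); q1=np.array(q1); show(st,q1)
    greedy(q1,12)
E
```

```text
peg1 (array([ 0.52088133, -0.02352692,  0.08844304]), [np.float64(0.0006887417607904994), np.float64(0.0006887417607905546)]) [ 0.52283847 -0.02638068  0.097     ] [ 0.52072606 -0.02373463  0.097     ]
peg2 (array([ 0.5236458 , -0.10747741,  0.0919166 ]), [np.float64(0.000346894990982309), np.float64(0.0003468949909822887)]) [ 0.52482467 -0.10883182  0.097     ] [ 0.52351419 -0.10738449  0.097     ]
(0.3, -0.45, 0.5) [ 0.305 -0.429  0.469] z [ 0.066  0.599 -0.798] x [0.15 0.79 0.6 ] q [ 1.67  0.59 -1.08  1.18 -0.06  1.99  0.41]
0 [-0.06 -0.15 -0.25] [ 0.23 -0.46  0.46] [ 0.105  0.568 -0.816]
1 [-0.06 -0.14 -0.26] [ 0.16 -0.5   0.45] [ 0.136  0.53  -0.837]
2 [-0.07 -0.13 -0.26] [ 0.08 -0.54  0.44] [ 0.156  0.485 -0.86 ]
3 [-0.09 -0.12 -0.26] [ 0.01 -0.58  0.43] [ 0.165  0.437 -0.884]
4 [-0.1  -0.12 -0.26] [-0.07 -0.62  0.42] [ 0.165  0.386 -0.908]
5 [-0.1   0.07 -0.27] [-0.05 -0.66  0.43] [ 0.167  0.33  -0.929]
6 [-0.12  0.07 -0.27] [-0.03 -0.7   0.44] [ 0.171  0.272 -0.947]
7 [-0.13  0.07 -0.26] [-0.01 -0.73  0.45] [ 0.176  0.214 -0.961]
8 [ 0.07  0.04 -0.29] [ 0.   -0.68  0.53] [ 0.
[... 427 characters left out ...]
0.26] [ 0.05 -0.55  0.42] [ 0.108  0.499 -0.86 ]
2 [-0.09 -0.13 -0.25] [-0.03 -0.59  0.41] [ 0.111  0.451 -0.886]
3 [-0.09  0.05 -0.28] [-0.01 -0.64  0.41] [ 0.115  0.397 -0.911]
4 [-0.1   0.05 -0.28] [-0.   -0.68  0.42] [ 0.12   0.341 -0.932]
5 [-0.13 -0.12 -0.24] [-0.08 -0.7   0.42] [ 0.117  0.287 -0.951]
6 [-0.13  0.06 -0.26] [-0.06 -0.74  0.44] [ 0.115  0.229 -0.967]
7 [ 0.07  0.02 -0.29] [-0.05 -0.68  0.51] [ 0.115  0.174 -0.978]
8 [-0.16  0.06 -0.24] [-0.04 -0.72  0.52] [ 0.115  0.115 -0.987]
9 [ 0.04  0.03 -0.3 ] [-0.02 -0.66  0.58] [ 0.117  0.058 -0.991]
10 [-0.19  0.07 -0.22] [-0.01 -0.72  0.58] [ 0.12  -0.    -0.993]
11 [ 0.2  -0.07  0.21] [-0.01 -0.57  0.44] [ 0.12  -0.    -0.993]
```

```bash
sed -i 's/-.75<p2\[1\]<-.25 and -.1<p2\[0\]<.65/-.6<p2[1]<-.25 and -.25<p2[0]<.65/' greedy.py
python3 - <<'E'
from greedy import *
q0=ctrl.state()["joints"]; p0,r0=fk(q0)
for st in((.05,-.45,.5),(-.05,-.42,.5),(-.1,-.45,.55)):
    D=r0.T@(np.array(st)-p0); n=int(np.ceil(np.linalg.norm(D)/.045))
    rw=[((D*min(1,k/n)).round(3).tolist()+[max(-170,-8.5*k)]) for k in range(1,21)]; print(rw[0],rw[n-1])
    q1=rows(q0,rw); show(st,q1)
    greedy(q1,14)
E
```

```text
[-0.001, 0.038, -0.021, -8.5] [-0.011, 0.461, -0.257, -102.0]
(0.05, -0.45, 0.5) [ 0.061 -0.428  0.429] z [ 0.052  0.567 -0.822] x [0.2  0.8  0.56] q [ 1.8   0.31 -0.5   1.44 -0.07  1.99  1.05]
0 [-0.05  0.03 -0.29] [ 0.08 -0.5   0.43] [ 0.069  0.524 -0.849]
1 [-0.06  0.03 -0.29] [ 0.09 -0.55  0.43] [ 0.087  0.477 -0.875]
2 [-0.1  -0.13 -0.25] [ 0.01 -0.6   0.42] [ 0.092  0.429 -0.899]
3 [ 0.13 -0.   -0.27] [ 0.02 -0.55  0.47] [ 0.1    0.377 -0.921]
4 [-0.12 -0.13 -0.24] [-0.07 -0.6   0.47] [ 0.097  0.327 -0.94 ]
5 [ 0.1   0.01 -0.28] [-0.05 -0.55  0.52] [ 0.095  0.272 -0.958]
6 [ 0.09  0.01 -0.29] [-0.04 -0.52  0.55] [ 0.095  0.216 -0.972]
7 [-0.16 -0.12 -0.22] [-0.13 -0.58  0.55] [ 0.086  0.164 -0.983]
8 [ 0.05  0.01 -0.29] [-0.12 -0.55  0.59] [ 0.076  0.106 -0.991]
9 [-0.03 -0.2  -0.23] [-0.23 -0.52  0.61] [ 0.056  0.057 -0.997]
10 [ 0.02  0.01 -0.3 ] [-0.21 -0.5   0.64] [ 0.034  0.001 -0.999]
11 [ 0.29 -0.07  0.  ] [-0.21 -0.3   0.64] [ 0.034  0.001 -0.999]
12 [-0.29  0.07 -0.  ] [-0.21 -0.5   0.64] [ 0.034  0.001 -0.999]
13 [ 0.29 -0.07  0.  ] [-0.21 -0.3   0.64] [ 0.034  0.001 
[... 1258 characters left out ...]
0.29] [-0.12 -0.54  0.42] [-0.026  0.488 -0.872]
2 [-0.08  0.01 -0.29] [-0.12 -0.59  0.42] [-0.043  0.438 -0.898]
3 [ 0.13 -0.03 -0.27] [-0.12 -0.54  0.48] [-0.062  0.389 -0.919]
4 [-0.11  0.   -0.28] [-0.13 -0.6   0.48] [-0.08   0.337 -0.938]
5 [ 0.1   0.18 -0.22] [-0.01 -0.56  0.51] [-0.085  0.29  -0.953]
6 [ 0.08 -0.04 -0.29] [-0.02 -0.53  0.55] [-0.093  0.234 -0.968]
7 [-0.1   0.17 -0.22] [ 0.07 -0.59  0.55] [-0.09   0.182 -0.979]
8 [ 0.05 -0.03 -0.29] [ 0.06 -0.55  0.59] [-0.088  0.123 -0.988]
9 [ 0.05  0.19 -0.23] [ 0.17 -0.53  0.6 ] [-0.074  0.073 -0.995]
10 [ 0.04  0.19 -0.23] [ 0.27 -0.51  0.62] [-0.05   0.025 -0.998]
11 [ 0.2   0.14 -0.18] [ 0.37 -0.39  0.65] [-0.02  -0.008 -1.   ]
```

>>> carry_out --grip '[-1,-1,-1,-1,-1,-1,-1,-1,-1,-1,-1,-1,-1,-1,-1,-1,-1,-1,-1,-1]' --pt "-0.002 0.044 -0.02" --pt "-0.005 0.088 -0.041" --pt "-0.007 0.132 -0.061" --pt "-0.01 0.177 -0.082" --pt "-0.012 0.221 -0.102" --pt "-0.015 0.265 -0.122" --pt "-0.017 0.309 -0.143" --pt "-0.02 0.353 -0.163" --pt "-0.022 0.397 -0.184" --pt "-0.025 0.441 -0.204" --pt "-0.027 0.485 -0.224" --pt "-0.03 0.53 -0.245" --pt "-0.03 0.53 -0.245" --pt "-0.03 0.53 -0.245" --pt "-0.03 0.53 -0.245" --pt "-0.03 0.53 -0.245" --pt "-0.03 0.53 -0.245" --pt "-0.03 0.53 -0.245" --pt "-0.03 0.53 -0.245" --pt "-0.03 0.53 -0.245" --turn '[-8.5,-17,-25.5,-34,-42.5,-51,-59.5,-68,-76.5,-85,-93.5,-102,-110.5,-119,-127.5,-136,-144.5,-153,-161.5,-170]'

```text
t: 27.3
position: [-0.0149, -0.4177, 0.4514]
tcp_rot: [-0.23, 0.887, 0.38, 0.126]
contact_force: [0.6, -0.0, -0.7]
width: 0.087
finger_force: 0.0
```

```bash
python3 st.py
python3 - <<'E'
from greedy import *
q,s=greedy(ctrl.state()["joints"],13); print(s); show("e",q)
E
```

```text
27.3 q [1.47, 0.206, 0.101, 1.479, -0.075, 1.986, 0.802] p [-0.0149, -0.4177, 0.4514] z [ 0.05   0.504 -0.862] x [0.679 0.617 0.399] f [ 0.6 -0.  -0.7] w 0.087 ff 0.0 fkerr [0. 0. 0.]
0 [-0.05  0.06 -0.29] [-0.01 -0.5   0.45] [ 0.051  0.458 -0.888]
1 [-0.06  0.07 -0.29] [-0.01 -0.57  0.45] [ 0.054  0.407 -0.912]
2 [ 0.1  -0.07 -0.27] [ 0.   -0.52  0.49] [ 0.058  0.355 -0.933]
3 [-0.08  0.1  -0.27] [ 0.01 -0.59  0.49] [ 0.062  0.301 -0.952]
4 [ 0.08 -0.05 -0.29] [ 0.02 -0.55  0.54] [ 0.068  0.245 -0.967]
5 [ 0.07 -0.04 -0.29] [ 0.03 -0.52  0.57] [ 0.076  0.189 -0.979]
6 [-0.21 -0.02 -0.22] [-0.06 -0.58  0.57] [ 0.073  0.136 -0.988]
7 [-0.12 -0.16 -0.23] [-0.17 -0.55  0.59] [ 0.059  0.086 -0.995]
8 [ 0.03 -0.01 -0.3 ] [-0.16 -0.52  0.63] [ 0.042  0.029 -0.999]
9 [-0.24 -0.   -0.19] [-0.25 -0.59  0.63] [ 0.022 -0.022 -1.   ]
10 [-0.   -0.01  0.3 ] [-0.25 -0.59  0.43] [ 0.022 -0.022 -1.   ]
11 [ 0.21 -0.21 -0.01] [-0.25 -0.39  0.43] [ 0.022 -0.022 -1.   ]
12 [0.3 0.  0. ] [-0.12 -0.26  0.43] [ 0.029 -0.008 -1.   ]
[[-0.05, 0.06, -0.29], [-0.06, 0.07, -0.29], [0.1, -0.07, -0.27], [-0.08, 0.1, -0.27], [0.08, -0.05, -0.29], [0.07, -0.04, -0.29], [-0.21, -0.02, -0.22], [-0.12, -0.16, -0.23], [0.03, -0.01, -0.3], [-0.24, -0.0, -0.19], [-0.0, -0.01, 0.3], [0.21, -0.21, -0.01], [0.3, 0.0, 0.0]]
e [-0.115 -0.261  0.427] z [ 0.029 -0.008 -1.   ] x [0.7  0.71 0.01] q [ 2.17 -0.33 -0.19  1.93 -0.09  1.54  1.21]
```

>>> carry_out --grip '[-1,-1,-1,-1]' --pt "-0.05 0.06 -0.29" --pt "-0.05 0.06 -0.29" --pt "-0.05 0.06 -0.29" --pt "-0.05 0.06 -0.29" --turn '[0,0,0,0]'

```text
t: 27.7
position: [-0.0102, -0.5027, 0.4488]
tcp_rot: [-0.206, 0.894, 0.38, 0.117]
contact_force: [0.3, 0.1, 0.4]
width: 0.087
finger_force: 0.0
```

>>> carry_out --grip '[-1,-1,-1,-1]' --pt "-0.06 0.07 -0.29" --pt "-0.06 0.07 -0.29" --pt "-0.06 0.07 -0.29" --pt "-0.06 0.07 -0.29" --turn '[0,0,0,0]'

```text
t: 28.1
position: [-0.0122, -0.5462, 0.5009]
tcp_rot: [-0.127, 0.905, 0.391, 0.106]
contact_force: [-0.6, -1.6, -0.4]
width: 0.0871
finger_force: 0.0
```

>>> carry_out --grip '[-1,-1,-1,-1]' --pt "0.1 -0.07 -0.27" --pt "0.1 -0.07 -0.27" --pt "0.1 -0.07 -0.27" --pt "0.1 -0.07 -0.27" --turn '[0,0,0,0]'

```text
t: 28.5
position: [-0.0062, -0.5029, 0.5443]
tcp_rot: [-0.098, 0.911, 0.389, 0.095]
contact_force: [-0.9, -0.5, -0.2]
width: 0.0872
finger_force: 0.0
```

>>> carry_out --grip '[-1,-1,-1,-1]' --pt "-0.08 0.1 -0.27" --pt "-0.08 0.1 -0.27" --pt "-0.08 0.1 -0.27" --pt "-0.08 0.1 -0.27" --turn '[0,0,0,0]'

```text
t: 28.9
position: [0.0029, -0.5742, 0.5541]
tcp_rot: [-0.066, 0.914, 0.391, 0.088]
contact_force: [-0.1, -0.8, -1.0]
width: 0.0872
finger_force: 0.0
```

>>> carry_out --grip '[-1,-1,-1,-1]' --pt "0.08 -0.05 -0.29" --pt "0.08 -0.05 -0.29" --pt "0.08 -0.05 -0.29" --pt "0.08 -0.05 -0.29" --turn '[0,0,0,0]'

```text
t: 29.3
position: [0.0069, -0.5245, 0.5992]
tcp_rot: [-0.035, 0.918, 0.388, 0.078]
contact_force: [0.2, -0.3, 0.1]
width: 0.0869
finger_force: 0.0
```

>>> carry_out --grip '[-1,-1,-1,-1]' --pt "0.07 -0.04 -0.29" --pt "0.07 -0.04 -0.29" --pt "0.07 -0.04 -0.29" --pt "0.07 -0.04 -0.29" --turn '[0,0,0,0]'

```text
t: 29.7
position: [0.0134, -0.4867, 0.6324]
tcp_rot: [-0.007, 0.92, 0.386, 0.071]
contact_force: [0.4, -0.5, 0.4]
width: 0.0871
finger_force: 0.0
```

```bash
python3 st.py
python3 - <<'E'
from greedy import *
q,s=greedy(ctrl.state()["joints"],7); print(s); show("e",q)
E
```

```text
29.7 q [1.833, 0.147, -0.368, 1.073, -0.086, 1.986, 0.658] p [0.0134, -0.4867, 0.6324] z [ 0.125  0.068 -0.99 ] x [0.692 0.709 0.136] f [ 0.4 -0.5  0.4] w 0.0871 ff 0.0 fkerr [ 0.  0. -0.]
0 [-0.12 -0.14 -0.24] [-0.09 -0.48  0.64] [ 0.12   0.015 -0.993]
1 [ 0.02 -0.23 -0.19] [-0.19 -0.38  0.65] [ 0.103 -0.028 -0.994]
2 [-0.16  0.13  0.22] [-0.18 -0.52  0.51] [ 0.103 -0.028 -0.994]
3 [ 0.16 -0.13 -0.22] [-0.19 -0.38  0.65] [ 0.103 -0.028 -0.994]
4 [-0.16  0.13  0.22] [-0.18 -0.52  0.51] [ 0.103 -0.028 -0.994]
5 [ 0.16 -0.13 -0.22] [-0.19 -0.38  0.65] [ 0.103 -0.028 -0.994]
6 [-0.16  0.13  0.22] [-0.18 -0.52  0.51] [ 0.103 -0.028 -0.994]
[[-0.12, -0.14, -0.24], [0.02, -0.23, -0.19], [-0.16, 0.13, 0.22], [0.16, -0.13, -0.22], [-0.16, 0.13, 0.22], [0.16, -0.13, -0.22], [-0.16, 0.13, 0.22]]
e [-0.184 -0.516  0.512] z [ 0.103 -0.028 -0.994] x [0.7  0.71 0.05] q [ 1.42  0.16  0.58  1.34 -0.19  1.68  1.2 ]
```

```bash
sed -i 's/-.6<p2\[1\]<-.25 and -.25<p2\[0\]<.65/-.6<p2[1]<-.1 and -.55<p2[0]<.65/; s/l<.03: break/l<.012: break/' greedy.py; sed -i 's/for m in(.3,)/for m in(.3,.15)/' greedy.py
python3 - <<'E'
from greedy import *
q0=ctrl.state()["joints"]; p0,r0=fk(q0)
for st in((-.25,-.42,.6),(-.33,-.36,.6)):
    D=(r0.T@(np.array(st)-p0)).round(3); n=int(np.ceil(np.linalg.norm(D)/.045)); print(D,n)
    q1=rows(q0,[((D*min(1,k/n)).tolist()+[0]) for k in range(1,n+3)]); show(st,q1)
    greedy(q1,5)
E
```

```text
[-0.14  -0.235  0.004] 7
(-0.25, -0.42, 0.6) [-0.25  -0.421  0.6  ] z [ 0.125  0.068 -0.99 ] x [0.69 0.71 0.14] q [ 2.19  0.15 -0.15  1.14 -0.06  1.97  1.24]
0 [-0.06 -0.07 -0.12] [-0.33 -0.41  0.62] [ 0.091  0.022 -0.996]
1 [ 0.01 -0.12 -0.09] [-0.41 -0.32  0.64] [ 0.049 -0.014 -0.999]
2 [ 0.01 -0.24 -0.18] [-0.49 -0.21  0.65] [ 0.007 -0.033 -0.999]
3 [ 0.01 -0.01  0.3 ] [-0.49 -0.21  0.45] [ 0.007 -0.033 -0.999]
4 [ 0.07 -0.07 -0.11] [-0.49 -0.1   0.56] [ 0.007 -0.033 -0.999]
[-0.152 -0.334 -0.002] 9
(-0.33, -0.36, 0.6) [-0.329 -0.36   0.599] z [ 0.124  0.068 -0.99 ] x [0.69 0.71 0.14] q [ 2.12  0.14  0.18  1.15 -0.08  1.99  1.49]
0 [-0.06 -0.07 -0.12] [-0.41 -0.35  0.61] [ 0.082  0.029 -0.996]
1 [ 0.01 -0.12 -0.09] [-0.48 -0.26  0.63] [ 0.034  0.002 -0.999]
2 [ 0.16 -0.14 -0.21] [-0.46 -0.13  0.67] [-0.013 -0.012 -1.   ]
3 [0.15 0.15 0.21] [-0.32 -0.13  0.52] [-0.013 -0.012 -1.   ]
4 [0.15 0.15 0.21] [-0.23 -0.16  0.38] [ 0.008  0.003 -1.   ]
```

>>> carry_out --grip '[-1,-1,-1,-1,-1,-1,-1,-1,-1,-1,-1]' --pt "-0.017 -0.037 0" --pt "-0.034 -0.074 0" --pt "-0.05 -0.111 0" --pt "-0.068 -0.148 0" --pt "-0.085 -0.185 0" --pt "-0.102 -0.222 0" --pt "-0.119 -0.26 0" --pt "-0.136 -0.297 0" --pt "-0.152 -0.334 0" --pt "-0.152 -0.334 0" --pt "-0.152 -0.334 0" --turn '[0,0,0,0,0,0,0,0,0,0,0]'

```text
t: 30.8
position: [-0.3296, -0.3604, 0.5968]
tcp_rot: [-0.008, 0.92, 0.385, 0.072]
contact_force: [-0.1, 0.3, -0.4]
width: 0.0868
finger_force: 0.0
```

>>> carry_out --grip '[-1,-1,-1,-1]' --pt "-0.06 -0.07 -0.12" --pt "-0.06 -0.07 -0.12" --pt "-0.06 -0.07 -0.12" --pt "-0.06 -0.07 -0.12" --turn '[0,0,0,0]'

```text
t: 31.2
position: [-0.4096, -0.3546, 0.6118]
tcp_rot: [0.002, 0.921, 0.387, 0.044]
contact_force: [-0.2, -0.1, 0.4]
width: 0.0871
finger_force: 0.0
```

```bash
python3 st.py
python3 - <<'E'
from greedy import *
q,s=greedy(ctrl.state()["joints"],4); print(s)
E
```

```text
31.2 q [2.224, 0.226, 0.211, 1.016, -0.086, 1.986, 1.625] p [-0.4096, -0.3546, 0.6118] z [ 0.083  0.03  -0.996] x [0.697 0.712 0.08 ] f [-0.2 -0.1  0.4] w 0.0871 ff 0.0 fkerr [ 0.0001  0.     -0.    ]
0 [ 0.01 -0.12 -0.09] [-0.48 -0.26  0.63] [ 0.035  0.003 -0.999]
1 [ 0.16 -0.14 -0.21] [-0.47 -0.14  0.66] [-0.011 -0.012 -1.   ]
2 [0.15 0.15 0.21] [-0.32 -0.14  0.52] [-0.011 -0.012 -1.   ]
3 [0.15 0.15 0.21] [-0.23 -0.16  0.38] [ 0.009  0.004 -1.   ]
[[0.01, -0.12, -0.09], [0.16, -0.14, -0.21], [0.15, 0.15, 0.21], [0.15, 0.15, 0.21]]
```

>>> carry_out --grip '[-1,-1,-1,-1]' --pt "0.01 -0.12 -0.09" --pt "0.01 -0.12 -0.09" --pt "0.01 -0.12 -0.09" --pt "0.01 -0.12 -0.09" --turn '[0,0,0,0]'

```text
t: 31.6
position: [-0.4809, -0.2627, 0.6335]
tcp_rot: [0.006, 0.923, 0.385, 0.016]
contact_force: [0.5, -1.3, -0.3]
width: 0.087
finger_force: 0.0
```

```bash
python3 st.py
python3 - <<'E'
from greedy import *
q=ctrl.state()["joints"]
for d in((.16,-.14,-.21),(.08,-.07,-.1),(.1,-.1,-.15),(0,0,-.1),(0,0,-.2)):
  for n in(2,3,4):
    q2=rows(q,[(*d,0)]*n); print(d,n,fk(q2)[0].round(2),fk(q2)[1][:,2].round(3))
E
```

```text
31.6 q [2.371, 0.224, 0.296, 0.972, -0.086, 1.986, 1.847] p [-0.4809, -0.2627, 0.6335] z [ 0.035  0.002 -0.999] x [0.703 0.711 0.026] f [ 0.5 -1.3 -0.3] w 0.087 ff 0.0 fkerr [ 0.0001 -0.     -0.    ]
(0.16, -0.14, -0.21) 2 [-0.47 -0.19  0.66] [ 0.001 -0.012 -1.   ]
(0.16, -0.14, -0.21) 3 [-0.47 -0.16  0.66] [-0.006 -0.012 -1.   ]
(0.16, -0.14, -0.21) 4 [-0.47 -0.13  0.66] [-0.012 -0.012 -1.   ]
(0.08, -0.07, -0.1) 2 [-0.47 -0.19  0.66] [-0.    -0.013 -1.   ]
(0.08, -0.07, -0.1) 3 [-0.47 -0.17  0.66] [-0.011 -0.015 -1.   ]
(0.08, -0.07, -0.1) 4 [-0.47 -0.16  0.67] [-0.018 -0.016 -1.   ]
(0.1, -0.1, -0.15) 2 [-0.48 -0.19  0.66] [-0.001 -0.013 -1.   ]
(0.1, -0.1, -0.15) 3 [-0.47 -0.17  0.66] [-0.01  -0.014 -1.   ]
(0.1, -0.1, -0.15) 4 [-0.47 -0.15  0.67] [-0.016 -0.014 -1.   ]
(0, 0, -0.1) 2 [-0.47 -0.26  0.66] [-0.012 -0.024 -1.   ]
(0, 0, -0.1) 3 [-0.47 -0.26  0.66] [-0.017 -0.027 -1.   ]
(0, 0, -0.1) 4 [-0.47 -0.26  0.66] [-0.018 -0.028 -0.999]
(0, 0, -0.2) 2 [-0.47 -0.26  0.66] [-0.012 -0.024 -1.   ]
(0, 0, -0.2) 3 [-0.47 -0.26  0.66] [-0.016 -0.027 -1.   ]
(0, 0, -0.2) 4 [-0.47 -0.25  0.66] [-0.018 -0.028 -0.999]
```

>>> carry_out --grip '[-1,-1]' --pt "0.16 -0.14 -0.21" --pt "0.16 -0.14 -0.21" --turn '[0,0]'

```text
t: 31.8
position: [-0.4723, -0.1938, 0.6562]
tcp_rot: [0.006, 0.922, 0.387, -0.001]
contact_force: [0.9, 0.2, 0.5]
width: 0.0874
finger_force: 0.0
```

```bash
python3 st.py
python3 - <<'E'
from kin import *
from bench import ctrl
q=ctrl.state()["joints"]
q=plan(q,[(-.38,-.36,.55),(-.12,-.5,.52),(.2,-.48,.47)],0,step=.048,hold=1)
for t in(-112,68):
    q2=plan(q,[(.4684,-.345,.24)],t)
E
```

```text
31.8 q [2.34, 0.144, 0.434, 1.021, -0.079, 1.986, 1.962] p [-0.4723, -0.1938, 0.6562] z [ 0.002 -0.012 -1.   ] x [ 0.7    0.714 -0.007] f [0.9 0.2 0.5] w 0.0874 ff 0.0 fkerr [ 0.0001 -0.     -0.    ]
20 [[-0.011, 0.036, 0.022], [-0.021, 0.072, 0.043], [-0.032, 0.109, 0.065], [-0.042, 0.145, 0.086], [-0.053, 0.181, 0.108], [-0.041, 0.222, 0.113], [-0.03, 0.262, 0.117], [-0.018, 0.303, 0.122], [-0.006, 0.343, 0.127], [0.006, 0.384, 0.132], [0.017, 0.424, 0.136], [0.029, 0.465, 0.141], [0.063, 0.496, 0.148], [0.097, 0.526, 0.155], [0.131, 0.557, 0.162], [0.165, 0.587, 0.17], [0.199, 0.618, 0.177], [0.233, 0.648, 0.184], [0.267, 0.679, 0.191], [0.267, 0.679, 0.191]]
end [ 0.2  -0.48  0.47] z [ 0.002 -0.012 -1.   ] x [ 0.7   0.71 -0.01] q [ 1.37  0.1  -0.31  1.47  0.04  1.56  0.29]
16 [[0.032, 0.011, 0.025], [0.064, 0.021, 0.051], [0.095, 0.032, 0.076], [0.127, 0.042, 0.102], [0.159, 0.053, 0.127], [0.191, 0.063, 0.153], [0.222, 0.074, 0.178], [0.254, 0.084, 0.204], [0.286, 0.095, 0.229], [0.286, 0.095, 0.229], [0.286, 0.095, 0.229], [0.286, 0.095, 0.229], [0.286, 0.095, 0.229], [0.286, 0.095, 0.229], [0.286, 0.095, 0.229], [0.286, 0.095, 0.229]]
[-8.5, -17.0, -25.5, -34.0, -42.5, -51.0, -59.5, -68.0, -76.5, -85.0, -93.5, -102.0, -110.5, -112.0, -112.0, -112.0]
end [ 0.468 -0.345  0.24 ] z [ 0.002 -0.012 -1.   ] x [-0.92  0.38 -0.01] q [ 1.14  0.39 -0.77  1.71  0.3   1.16  1.47]
11 [[0.032, 0.011, 0.025], [0.064, 0.021, 0.051], [0.095, 0.032, 0.076], [0.127, 0.042, 0.102], [0.159, 0.053, 0.127], [0.191, 0.063, 0.153], [0.222, 0.074, 0.178], [0.254, 0.084, 0.204], [0.286, 0.095, 0.229], [0.286, 0.095, 0.229], [0.286, 0.095, 0.229]]
[8.5, 17.0, 25.5, 34.0, 42.5, 51.0, 59.5, 68.0, 68.0, 68.0, 68.0]
end [ 0.468 -0.345  0.24 ] z [ 0.002 -0.012 -1.   ] x [ 0.92 -0.38  0.01] q [ 0.86  0.32 -0.38  1.72  0.14  1.12 -1.53]
```

>>> carry_out --grip '[-1,-1,-1,-1,-1,-1,-1,-1,-1,-1,-1,-1,-1,-1,-1,-1,-1,-1,-1,-1]' --pt "-0.011 0.036 0.022" --pt "-0.021 0.072 0.043" --pt "-0.032 0.109 0.065" --pt "-0.042 0.145 0.086" --pt "-0.053 0.181 0.108" --pt "-0.041 0.222 0.113" --pt "-0.03 0.262 0.117" --pt "-0.018 0.303 0.122" --pt "-0.006 0.343 0.127" --pt "0.006 0.384 0.132" --pt "0.017 0.424 0.136" --pt "0.029 0.465 0.141" --pt "0.063 0.496 0.148" --pt "0.097 0.526 0.155" --pt "0.131 0.557 0.162" --pt "0.165 0.587 0.17" --pt "0.199 0.618 0.177" --pt "0.233 0.648 0.184" --pt "0.267 0.679 0.191" --pt "0.267 0.679 0.191" --turn '[0,0,0,0,0,0,0,0,0,0,0,0,0,0,0,0,0,0,0,0]'

```text
t: 33.8
position: [0.2071, -0.4784, 0.4675]
tcp_rot: [0.004, 0.919, 0.393, 0.001]
contact_force: [-0.8, -0.0, -0.2]
width: 0.0868
finger_force: 0.0
```

>>> carry_out --grip '[-1,-1,-1,-1,-1,-1,-1,-1,-1,-1,-1,-1,-1,-1,-1,-1]' --pt "0.032 0.011 0.025" --pt "0.064 0.021 0.051" --pt "0.095 0.032 0.076" --pt "0.127 0.042 0.102" --pt "0.159 0.053 0.127" --pt "0.191 0.063 0.153" --pt "0.222 0.074 0.178" --pt "0.254 0.084 0.204" --pt "0.286 0.095 0.229" --pt "0.286 0.095 0.229" --pt "0.286 0.095 0.229" --pt "0.286 0.095 0.229" --pt "0.286 0.095 0.229" --pt "0.286 0.095 0.229" --pt "0.286 0.095 0.229" --pt "0.286 0.095 0.229" --turn '[-8.5,-17,-25.5,-34,-42.5,-51,-59.5,-68,-76.5,-85,-93.5,-102,-110.5,-112,-112,-112]'

```text
t: 35.4
position: [0.4672, -0.3474, 0.2391]
tcp_rot: [0.002, 0.197, 0.98, -0.005]
contact_force: [-0.8, -0.5, -0.3]
width: 0.0871
finger_force: 0.0
```

```bash
python3 st.py
python3 - <<'E'
from h import *
w=cam("wrist"); I=save("wrist","w5.png")
for n,X in(("A",(.429,-.328,.018)),("B",(.5075,-.3615,.018)),("ribtop",(.4684,-.345,.06))): print(n,proj(w,X).round(1))
E
```

```text
35.4 q [1.133, 0.389, -0.749, 1.707, 0.297, 1.154, 1.476] p [0.4672, -0.3474, 0.2391] z [ 0.001 -0.011 -1.   ] x [-0.923  0.385 -0.006] f [-0.8 -0.5 -0.3] w 0.0871 ff 0.0 fkerr [-0.      0.     -0.0001]
A [321.5 170.1]
B [320.6 242.2]
ribtop [321.  215.9]
```

View pics/w5.png

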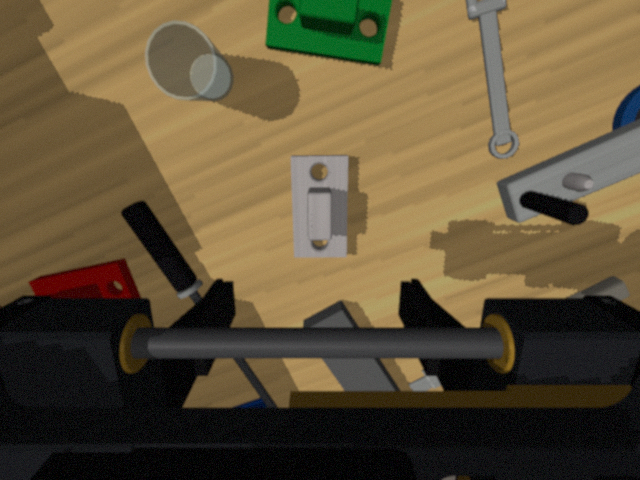

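The wrist view shows the rest square to the tool, with holes at (319,171) and (319.5,243), within 2 px of the prediction. I'll refine that and go down.

Run:
```python
from h import *
w,s,t=cam("wrist"),cam("scene"),cam("top")
A=tri([ray(w,(319,171)),ray(s,(256.7,252)),ray(t,(372.7,285.3))]); B=tri([ray(w,(319.5,243)),ray(s,(262,282.7)),ray(t,(383.3,259.5))]); print(A,B)
A=onz(w,(319,171),.018);B=onz(w,(319.5,243),.018);print("w",A,B)
C=(A+B)/2; d=A-B; print(C,np.degrees(np.arctan2(d[1],d[0])),np.linalg.norm(d))
from kin import *
q=ctrl.state()["joints"]; r=fk(q)[1]; print("xaz",np.degrees(np.arctan2(r[1,0],r[0,0])))
plan(q,[(C[0],C[1],.10),(C[0],C[1],.044)],step=.03)
```

```text
(array([ 0.4295029 , -0.32916217,  0.02314874]), [np.float64(0.0020578573311648882), np.float64(0.0014954912784832526), np.float64(0.0010610990098910559)]) (array([ 0.50768597, -0.36212323,  0.01702056]), [np.float64(0.0012515149135626734), np.float64(0.00041758807511282757), np.float64(0.0013993615453664853)])
w [ 0.42886883 -0.3311072   0.018     ] [ 0.50789026 -0.36318361  0.018     ]
[ 0.46837954 -0.34714541  0.018     ] 157.90676075205863 0.08528354368512568
xaz 157.3442729846567
9 [[0.0, 0.0, 0.028], [0.0, 0.001, 0.056], [0.0, 0.001, 0.083], [0.0, 0.002, 0.111], [0.0, 0.002, 0.139], [0.0, 0.002, 0.167], [0.0, 0.003, 0.195], [0.0, 0.003, 0.195], [0.0, 0.003, 0.195]]
end [ 0.469 -0.347  0.044] z [ 0.001 -0.011 -1.   ] x [-0.92  0.39 -0.01] q [ 1.02  0.61 -0.63  1.88  0.5   0.8   1.3 ]
```

>>> carry_out --grip '[-1,-1,-1,-1,-1,-1,-1,-1,-1]' --pt "0 0 0.04" --pt "0 0.001 0.08" --pt "0 0.001 0.11" --pt "0 0.002 0.13" --pt "0 0.002 0.15" --pt "0 0.002 0.17" --pt "0 0.003 0.185" --pt "0 0.003 0.195" --pt "0 0.003 0.195" --turn '[0,0,0,0,0,0,0,0,0]'

```text
t: 36.35
position: [0.468, -0.3466, 0.0429]
tcp_rot: [0.001, 0.196, 0.981, -0.005]
contact_force: [0.0, -0.2, -0.2]
width: 0.0865
finger_force: 0.0
```

>>> carry_out --grip '[0,1,1,1,1,1,1,1]' --pt "0 0 0" --pt "0 0 0" --pt "0 0 0" --pt "0 0 0" --pt "0 0 0" --pt "0 0 0" --pt "0 0 0" --pt "0 0 0" --turn '[0,0,0,0,0,0,0,0]'

```text
t: 37.15
position: [0.4686, -0.3471, 0.044]
tcp_rot: [0.002, 0.196, 0.981, -0.005]
contact_force: [0.2, 0.8, 0.3]
width: 0.0312
finger_force: 0.0
```

```bash
python3 st.py
python3 - <<'E'
from kin import *
from bench import ctrl
s=ctrl.state(); q=s["joints"]; r=fk(q)[1]; print("xaz",np.degrees(np.arctan2(r[1,0],r[0,0])))
C=np.array([.5228,-.0663])
plan(q,[(*s["position"][:2],.20),(*C,.20)],65,step=.045)
E
```

```text
37.15 q [1.025, 0.607, -0.628, 1.885, 0.498, 0.803, 1.305] p [0.4686, -0.3471, 0.044] z [ 0.001 -0.011 -1.   ] x [-0.923  0.384 -0.006] f [0.2 0.8 0.3] w 0.0312 ff 0.0 fkerr [-0.0001  0.     -0.0001]
xaz 157.42770089394216
13 [[-0.0, -0.0, -0.039], [-0.0, -0.001, -0.078], [-0.001, -0.002, -0.117], [-0.001, -0.002, -0.156], [0.007, 0.038, -0.156], [0.016, 0.078, -0.157], [0.024, 0.118, -0.157], [0.032, 0.159, -0.158], [0.04, 0.199, -0.158], [0.049, 0.239, -0.159], [0.057, 0.279, -0.159], [0.057, 0.279, -0.159], [0.057, 0.279, -0.159]]
[8.5, 17.0, 25.5, 34.0, 42.5, 51.0, 59.5, 65.0, 65.0, 65.0, 65.0, 65.0, 65.0]
end [ 0.523 -0.066  0.2  ] z [ 0.001 -0.011 -1.   ] x [-0.04  1.   -0.01] q [ 0.54  0.3  -0.61  1.88  0.21  1.02 -0.12]
```

>>> carry_out --grip '[1,1,1,1]' --pt "0 0 0" --pt "0 0 0" --pt "0 0 0" --pt "0 0 0" --turn '[0,0,0,0]'

```text
t: 37.55
position: [0.4687, -0.347, 0.044]
tcp_rot: [0.002, 0.196, 0.981, -0.005]
contact_force: [0.7, -0.0, 0.1]
width: 0.0257
finger_force: 30.0
```

>>> carry_out --grip '[1,1,1,1,1,1,1,1,1,1,1,1,1,1,1,1,1,1]' --pt "0 0 -0.01" --pt "0 0 -0.03" --pt "0 0 -0.06" --pt "0 -0.001 -0.09" --pt "0 -0.002 -0.12" --pt "0 -0.002 -0.15" --pt "0.005 0.02 -0.156" --pt "0.01 0.05 -0.156" --pt "0.016 0.08 -0.157" --pt "0.022 0.11 -0.157" --pt "0.028 0.14 -0.158" --pt "0.034 0.17 -0.158" --pt "0.04 0.2 -0.158" --pt "0.047 0.23 -0.159" --pt "0.053 0.26 -0.159" --pt "0.057 0.279 -0.159" --pt "0.057 0.279 -0.159" --pt "0.057 0.279 -0.159" --turn '[0,0,0,0,0,0,8,16,24,32,40,48,56,62,65.5,65.5,65.5,65.5]'

```text
t: 39.35
position: [0.522, -0.0656, 0.1996]
tcp_rot: [0.004, 0.695, 0.719, -0.004]
contact_force: [-0.0, -0.4, -5.3]
width: 0.0251
finger_force: 30.0
```

```bash
python3 st.py
python3 - <<'E'
from h import *
w=cam("wrist"); I=save("wrist","w6.png"); S=save("scene","s6.png")
cv2.imwrite("pics/c6.png",cv2.cvtColor(np.hstack([cv2.resize(I[60:380,160:480],(400,400),interpolation=cv2.INTER_CUBIC),cv2.resize(S[170:270,320:420],(400,400),interpolation=cv2.INTER_CUBIC)]),cv2.COLOR_RGB2BGR))
for X in((.5215,-.0245,.097),(.524,-.108,.097),(.5227,-.149,.145)): print(proj(w,X).round(1))
c,rr=ctrl.state()["position"],R.from_quat(np.roll(ctrl.state()["tcp_rot"],-1)).as_matrix()
for sx in(.042,-.042): print("hole top/bot",[proj(w,c+rr@np.array([sx,0,dz])).round(1) for dz in(.026,.044)])
E
```

```text
39.35 q [0.547, 0.304, -0.618, 1.879, 0.219, 1.024, -0.13] p [0.522, -0.0656, 0.1996] z [-0.    -0.012 -1.   ] x [-0.035  0.999 -0.012] f [-0.  -0.4 -5.3] w 0.0251 ff 30.0 fkerr [-0.      0.     -0.0001]
[317.1 186.9]
[316.5 283.1]
[312.8 358.1]
hole top/bot [array([315.9, 208.9]), array([315.9, 203. ])]
hole top/bot [array([315.5, 335.1]), array([315.6, 320.8])]
```

View pics/c6.png

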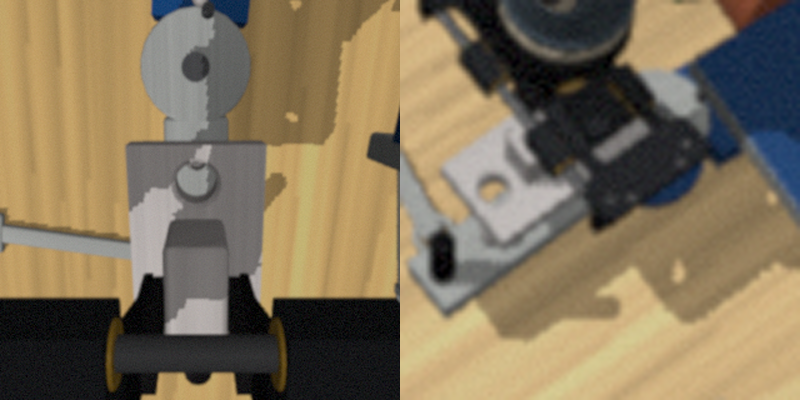

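The wrist view (crop) shows the rest held square over the brace, with the front hole at about (316.8,205.6), the hinge centre at (316,113.6) and the brace neck centred at (317.2,164). The scene view shows the rest lined up along the brace. I'll check the lateral offset and then lower.

Run:
```python
from h import *
w=cam("wrist"); st=ctrl.state(); c=st["position"]; rr=R.from_quat(np.roll(st["tcp_rot"],-1)).as_matrix()
for n,p,z in(("hinge",(316,113.6),.082),("neck",(317.2,164),.075),("hole",(316.8,205.6),c[2]-.026)):
    X=onz(w,p,z); print(n,X.round(4),"tool",(rr.T@(X-c)).round(4))
for n,P in(("peg1",(.5215,-.0245,.09)),("peg2",(.524,-.108,.09))): print(n,(rr.T@(np.array(P)-c)).round(4))
from kin import *
plan(st["joints"],[(.5228,-.0663,.15),(.5228,-.0663,.119)],step=.02)
```

```text
hinge [0.5191 0.0292 0.082 ] tool [9.770e-02 1.000e-04 1.164e-01]
neck [ 0.5213 -0.0102  0.075 ] tool [0.0584 0.0011 0.1238]
hole [ 0.5215 -0.0248  0.1735] tool [0.0426 0.0008 0.0255]
peg1 [0.0439 0.0008 0.109 ]
peg2 [-0.0397  0.0006  0.11  ]
7 [[0.0, 0.0, 0.016], [0.001, 0.001, 0.033], [0.001, 0.001, 0.049], [0.002, 0.001, 0.064], [0.002, 0.001, 0.08], [0.002, 0.001, 0.08], [0.002, 0.001, 0.08]]
end [ 0.523 -0.066  0.119] z [-0.    -0.012 -1.   ] x [-0.03  1.   -0.01] q [ 0.5   0.4  -0.58  1.96  0.3   0.86 -0.21]
```

>>> carry_out --grip '[1,1,1,1,1,1,1,1]' --pt "0.001 0 0.02" --pt "0.001 0 0.035" --pt "0.001 0 0.05" --pt "0.001 0 0.055" --pt "0.001 0 0.06" --pt "0.001 0 0.064" --pt "0.001 0 0.067" --pt "0.001 0 0.067" --turn '[0,0,0,0,0,0,0,0]'

```text
t: 40.25
position: [0.5229, -0.0655, 0.1328]
tcp_rot: [0.004, 0.695, 0.719, -0.004]
contact_force: [0.4, -1.2, -5.0]
width: 0.0259
finger_force: 30.0
```

```bash
python3 st.py
```

```text
40.25 q [0.512, 0.385, -0.59, 1.948, 0.287, 0.889, -0.194] p [0.5229, -0.0655, 0.1328] z [ 0.001 -0.011 -1.   ] x [-0.034  0.999 -0.011] f [ 0.4 -1.2 -5. ] w 0.0259 ff 30.0 fkerr [-0.     -0.     -0.0001]
```

>>> carry_out --grip '[1,1,1,1,1,1,1]' --pt "0 0 0.003" --pt "0 0 0.006" --pt "0 0 0.009" --pt "0 0 0.011" --pt "0 0 0.012" --pt "0 0 0.013" --pt "0 0 0.013" --turn '[0,0,0,0,0,0,0]'

```text
t: 40.95
position: [0.5229, -0.0657, 0.1198]
tcp_rot: [0.004, 0.695, 0.719, -0.004]
contact_force: [-0.6, 0.4, -5.7]
width: 0.0254
finger_force: 30.0
```

```bash
python3 st.py
```

```text
40.95 q [0.504, 0.402, -0.582, 1.96, 0.302, 0.863, -0.207] p [0.5229, -0.0657, 0.1198] z [ 0.001 -0.011 -1.   ] x [-0.034  0.999 -0.011] f [-0.6  0.4 -5.7] w 0.0254 ff 30.0 fkerr [-0.     -0.     -0.0001]
```

Still bearing the full weight. I'll go a little further until it touches.

>>> carry_out --grip '[1,1,1,1]' --pt "0 0 0.001" --pt "0 0 0.002" --pt "0 0 0.002" --pt "0 0 0.002" --turn '[0,0,0,0]'

```text
t: 41.35
position: [0.5234, -0.0659, 0.1189]
tcp_rot: [0.005, 0.695, 0.719, -0.004]
contact_force: [-2.4, -0.1, 5.6]
width: 0.0255
finger_force: 30.0
```

```bash
python3 st.py
```

```text
41.35 q [0.503, 0.403, -0.581, 1.96, 0.305, 0.86, -0.209] p [0.5234, -0.0659, 0.1189] z [ 0.002 -0.012 -1.   ] x [-0.033  0.999 -0.012] f [-2.4 -0.1  5.6] w 0.0255 ff 30.0 fkerr [-0.     -0.     -0.0001]
```

>>> carry_out --grip '[0.3,0.1,0,0,0,0,0,0,0,0,0,0]' --pt "0 0 0" --pt "0 0 0" --pt "0 0 0" --pt "0 0 0" --pt "0 0 -0.005" --pt "0 0 -0.02" --pt "0 0 -0.05" --pt "0 0 -0.09" --pt "0 0 -0.13" --pt "0 0 -0.17" --pt "0 0 -0.2" --pt "0 0 -0.2" --turn '[0,0,0,0,0,0,0,0,0,0,0,0]'

```text
t: 42.55
position: [0.5252, -0.0627, 0.324]
tcp_rot: [0.009, 0.695, 0.719, -0.0]
contact_force: [0.4, 0.3, 0.1]
width: 0.0434
finger_force: 0.0
```

>>> carry_out --grip '[0,0,0,0,0]' --pt "-0.04 0 0" --pt "-0.08 0 0" --pt "-0.12 0 0" --pt "-0.16 0 0" --pt "-0.16 0 0" --turn '[0,0,0,0,0]'

```text
t: 43.05
position: [0.5265, -0.2307, 0.3188]
tcp_rot: [0.004, 0.699, 0.715, -0.005]
contact_force: [-0.0, -0.4, -0.9]
width: 0.0434
finger_force: 0.0
```

```bash
python3 st.py
python3 - <<'E'
from h import *
I=save("wrist","w7.png"); S=save("scene","s7.png"); T=save("top","t7.png")
f=lambda a:cv2.resize(a,(400,300),interpolation=cv2.INTER_CUBIC)
cv2.imwrite("pics/c7.png",cv2.cvtColor(np.vstack([np.hstack([f(I),f(S[170:260,310:430])]),np.hstack([f(T[100:340,120:440]),f(S[100:400,150:550])])]),cv2.COLOR_RGB2BGR))
E
```

```text
43.05 q [0.763, 0.275, -0.541, 1.617, 0.16, 1.288, 0.217] p [0.5265, -0.2307, 0.3188] z [-0.001 -0.013 -1.   ] x [-0.023  1.    -0.013] f [-0.  -0.4 -0.9] w 0.0434 ff 0.0 fkerr [-0.      0.     -0.0001]
```

View pics/c7.png

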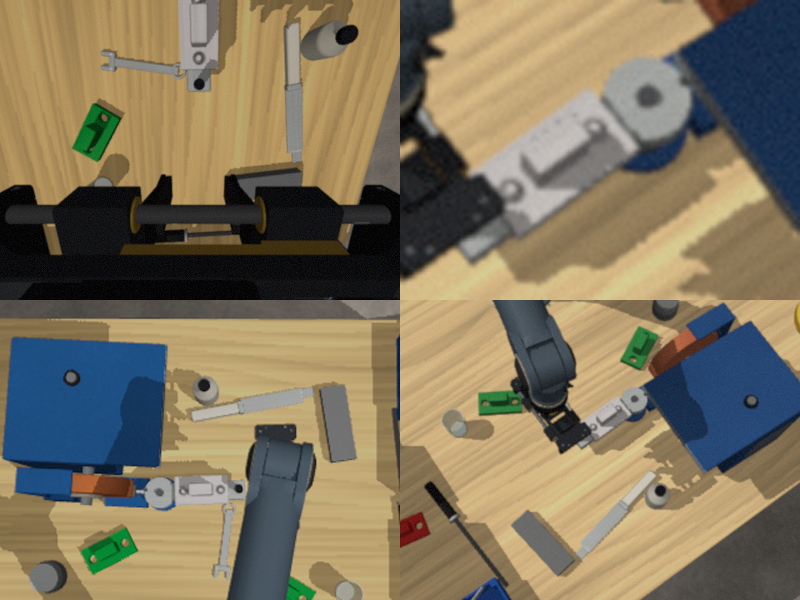

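The rest lies flat along the brace with a peg showing in each hole. The bystanders in view are where they were, and the gripper is clear.

```bash
python3 -c "
from bench import ctrl
print(ctrl.finish_job())"
```

```text
the job is handed in; nothing more can be done
None
```

I swung the brace by its handle against its end stop, where the detent holds it, and lowered the aluminium rest flat onto it with both pegs up through the holes; the job is handed in (verdict not shown), and the one slip was the gripper coming off the handle mid-swing before I regripped.

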